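Pack up a support and lay a tube across it

TASK

Set the red square tube up for marking out. On the black rubber pad of the aluminium board build a pack from the bottom up: the large wooden block first, the small wooden block on it, and the loose yellow saddle on top, each centred over the pad and square with it, the blocks' long sides along the pad's long side and the saddle's trough in line with the trough of the fixed stand. Then lay the tube down in both troughs so that it lies level on their floors, its middle about half-way between the stand and the pack, and let everything go.

Things in the scene. Friction and masses are not known exactly. Their poses are not given: they have to be found in the camera images.
- pad_top (a point): centre of the upper face of the pad: black rubber, 88 x 58 x 3 mm, lying fixed on a fixed aluminium board (100 x 216 x 8 mm, lying on the bench), so its upper face is 11 mm above the bench. x axis along the pad's long side (across the board), y along the board towards or away from the stand, whose centre is 130 mm away along y on one side or the other, z up
- stand_seat (a point): centre of the trough floor of the fixed stand: yellow trough on a dark steel pillar, fixed on the same board, 62 mm above the bench. The trough runs along y, its line passes over the pad's centre; x across it. The trough has the shape of the loose saddle; the stand's top is 13 mm above its floor; its foot is 64 mm (x) by 46 mm (y)
- large_mid (a point): centre of the large wooden block, reddish light brown wood, 45 x 75 x 22 mm (x, y, z), lying flat, loose, about 0.05 kg; z axis up
- small_mid (a point): centre of the small wooden block, darker, weathered grey-brown wood, 40 x 60 x 20 mm (x, y, z), lying flat, loose, about 0.04 kg; z axis up
- saddle_mid (a point): point at half the height (11 mm above the underside) of the loose yellow saddle, 56 mm wide (x), 40 mm long (y), 22 mm high, about 0.12 kg. On top it has an open trough along y: flat floor 32 mm wide, 9 mm above the underside, cheeks that lean outward to a mouth 46 mm wide; the outer side faces (at x = +-28 mm) are plain and upright. On the two blocks on the pad its floor is level with the floor of the stand's trough
- tube_mid (a point): centre of the red square tube with black ends, 25 x 220 x 25 mm (x, y, z; y along the tube), lying flat, loose, about 0.18 kg; it lies on the floor of a trough with 3.5 mm to spare on each side
- large_block: the large wooden block; origin at the centre of its underside
- small_block: the small wooden block; origin at the centre of its underside
- saddle: the loose yellow saddle; origin at the centre of its underside
- tube: the red square tube; origin at the centre of its underside
There are look-alikes about, which are no part of the job. What is shaped like the saddle but green is not meant.

How it is judged:
On the way, in this order (a step that is already met when the one before it is completed fails the run):
1. the large block lies on the pad, centred and square, let go (horizontal distance between large_mid and pad_top below 0.014 m and z of large_mid in the frame of pad_top between 0.007 and 0.015 m and angle between large_mid's own z axis and vertical below 0.08 rad and angle between the y axis of large_mid and the x axis of pad_top, either way round below 0.2 rad and linear speed of large_block below 0.03 m/s and contact force between the fingers and large_block below 0.5 N), for 0.2 s.
2. the small block lies on the large one, let go (horizontal distance between each of large_mid, small_mid and pad_top below 0.014 m and z of large_mid in the frame of pad_top between 0.007 and 0.015 m and angle between each of large_mid, small_mid's own z axis and vertical below 0.08 rad and angle between the y axis of each of large_mid, small_mid and the x axis of pad_top, either way round below 0.2 rad and z of small_mid in the frame of pad_top between 0.028 and 0.036 m and linear speed of small_block below 0.03 m/s and contact force between the fingers and small_block below 0.5 N), for 0.2 s.
3. the saddle stands on the small block in line with the stand, let go (horizontal distance between each of large_mid, small_mid, saddle_mid and pad_top below 0.014 m and z of large_mid in the frame of pad_top between 0.007 and 0.015 m and angle between each of large_mid, small_mid, saddle_mid's own z axis and vertical below 0.08 rad and angle between the y axis of each of large_mid, small_mid and the x axis of pad_top, either way round below 0.2 rad and z of small_mid in the frame of pad_top between 0.028 and 0.036 m and z of saddle_mid in the frame of pad_top between 0.049 and 0.057 m and angle between the x axis of saddle_mid and the x axis of pad_top, either way round below 0.2 rad and linear speed of saddle below 0.03 m/s and contact force between the fingers and saddle below 0.5 N), for 0.2 s.
At the end, for the whole second after the job is handed in: Large block, small block and saddle stacked on the pad, each within 14 mm of its centre, flat, within 0.2 rad of square; tube level (0.04 rad) in both troughs, 4 mm in height, 11 mm and 0.14 rad off the trough's line, centre within 88 mm of stand and pad centres; all at rest (horizontal distance between each of large_mid, small_mid, saddle_mid and pad_top below 0.014 m and z of large_mid in the frame of pad_top between 0.007 and 0.015 m and angle between each of large_mid, small_mid, saddle_mid's own z axis and vertical below 0.08 rad and angle between the y axis of each of large_mid, small_mid and the x axis of pad_top, either way round below 0.2 rad and z of small_mid in the frame of pad_top between 0.028 and 0.036 m and z of saddle_mid in the frame of pad_top between 0.049 and 0.057 m and angle between the x axis of saddle_mid and the x axis of pad_top, either way round below 0.2 rad and horizontal distance between tube_mid and pad_top below 0.088 m and horizontal distance between tube_mid and stand_seat below 0.088 m and x of tube_mid in the frame of stand_seat between -0.011 and 0.011 m and z of tube_mid in the frame of stand_seat between 0.0085 and 0.0165 m and angle between the y axis of tube_mid and the y axis of stand_seat, either way round below 0.14 rad and angle between tube_mid's own y axis and vertical between 1.53 and 1.612 rad and linear speed of each of large_block, small_block, saddle, tube below 0.02 m/s); the robot touches nothing.
It also fails if it takes over 112 s, if anything falls off the work surface, if the arm or the gripper's body presses on something with over 40 N, if the wrist force passes 120 N, or if a joint passes its speed limit or range.

ROBOT

A 6-joint arm with a two-finger parallel gripper is mounted at the origin on a cart in front of the work surface, level with it; the furniture and walls round the work are solid. World frame = base frame: x ahead of the robot, y to its left, z up, the work surface at z = 0. Lengths are in m, angles in rad, forces in N, time in s.
With the tool pointing down it reaches from about 0.275 to 0.725 m from the base axis. Payload 15.9 kg.
Tool frame: the origin (TCP) lies on the front face of the gripper's body, between the roots of the fingers; the fingertips stand 73 mm ahead of it and the grasp point (between the pads) lies 54 mm ahead of it; z points along the fingers, y is the direction in which the jaws open and shut (so a half turn about z gives the same grasp; the last joint's range is limited). The gripper opens to 85 mm and grips with 20 to 120 N. Pads are 22 mm wide; open, the fingers measure 114 mm over their backs; the gripper's body (76 mm by 85 mm) begins 54 mm behind the grasp point. The pads swing forward as they close: fully open they stand 13 mm farther back than shut.
Start: joints at [1.184, 0.213, -0.034, 1.323, 0, 1.571], TCP at [0.189, 0.463, 0.304] pointing down, gripper open.
Joint ranges: [-2.98, 2.98], [-0.74, 1.72], [-1.14, 1.35], [-2.1, 2.04], [-1.57, 1.44], [-3.14, 3.14]. Speed limits (rad/s): [1.89, 1.89, 2.39, 2.57, 3.14, 3.14].

INTERFACE

Orientations are given as a rotation vector (axis times angle).
In Python, from plant import ctrl gives the robot as it stands.
- The arm moves only by the shell command python3 -m crank 'ROWS' [FORCE]. ROWS is JSON, a list of rows, each a list of 7 numbers: the turn, a rotation vector about the tool's x, y, z in rad, then the shift along the tool's x, y, z in mm, then the finger opening in mm, from 0 to 85.4. A call has 1 to 12 rows; each row shifts and turns the commanded pose from where the row before left it, along the tool's axes as they then stand; what a row does not reach is not made up. A row lasts 1/10 s, in which the tool goes at most 50 mm and 8.59 degrees, less where a joint would pass 70% of its speed; a pose out of reach is approached as far as the arm can. A call is refused whole if a number of a shift passes 50 or a number of a turn 0.15, either way. A call with a gripper value outside its range is refused whole. The fingers move at their own pace and stop on an object; FORCE is the grip in N (left out, the last holds). Time passes only in rows, so rows that do not move let the fingers close. It gives the time, the measured TCP pose, the force and the opening at its end, in the units of the state.
- ctrl.get_obs(): the state, without advancing time (a new reading comes with each control period).
- ctrl.snapshot(name): name is "side" or "top"; returns (picture, depth): 384x512x3 uint8, blue, green, red; 384x512 float32, m along the optical axis (not along the pixel's ray), 0 where there is no reading.
- ctrl.get_calibration(name): a dict with "vertical_fov" (degrees; the focal length in pixels is half the picture's height over the tangent of half this angle, whatever the lens; pixels are square), "cx", "cy" (the principal point, pixels), "k1" (the pictures are not rectified: a ray, as slopes to the right and down, at radius r is drawn at 1 + k1 r^2 times it, then the intrinsics apply), "R" (3x3) and "t" (3): a world point X has camera coordinates R X + t. Camera axes: x right, y down, z forward; pixel columns grow to the right and rows downward; lengths in m; the calibration is good to about 2 mm. A picture is of the moment at which its call begins. get_calibration takes no time and is no camera call.
- ctrl.finish_job(): hands the job in, once; it reports no verdict.
The state is a dict: "time_s": time; "joints": joint angles; "qvel": joint speeds; "joint_torque": joint torques, N m; "eef_pos": TCP position; "tcp_rot": TCP orientation; "ft_force": force on the tool from outside, world axes, zero at the start; "wrist_torque": the same for the moment, N m; "width": finger opening in m.
Only numpy, scipy, OpenCV 4.12 (cv2) and the standard library are available. Lean on these libraries where they do the work, as an engineer would, in place of code of your own. Each camera call takes 0.05 s, during which the arm holds its last target.

## Working session

There is one attempt and no reset: what is moved stays moved. The work goes in short steps, Python scripts to look and compute and a shell command to move; the robot and the scene stay as the last step left them, time stands still between calls to the robot, and variables do not carry over. Pictures are saved under pics/ and viewed, and the job is handed in when it is done.

```bash
ls; mkdir -p pics
cat > h.py <<'E'
import numpy as np, cv2
from plant import ctrl
from scipy.spatial.transform import Rotation as Ro
def snap(n,f):
    p,d=ctrl.snapshot(n); cv2.imwrite(f'pics/{f}.png',p); np.savez(f'pics/{f}.npz',p=p,d=d,o=0); 
    c=ctrl.get_calibration(n); import pickle; pickle.dump(c,open(f'pics/{f}.pkl','wb')); return p,d
def load(f):
    import pickle; z=np.load(f'pics/{f}.npz'); return z['p'],z['d'],pickle.load(open(f'pics/{f}.pkl','rb'))
def K(c):
    f=192/np.tan(np.radians(c['vertical_fov'])/2); return np.array([[f,0,c['cx']],[0,f,c['cy']],[0,0,1.]])
def ray(c,uv):
    k=c['k1']; uv=np.asarray(uv,float).reshape(-1,2); M=K(c); q=np.c_[(uv[:,0]-M[0,2])/M[0,0],(uv[:,1]-M[1,2])/M[1,1]]
    s=q.copy()
    for _ in range(20): s=q/(1+k*(s**2).sum(1,keepdims=True))
    return np.c_[s,np.ones(len(s))]
def atdepth(c,uv,d):
    R=np.array(c['R']);t=np.array(c['t']); return (ray(c,uv)*np.reshape(d,(-1,1))-t)@R
def atz(c,uv,z):
    R=np.array(c['R']);t=np.array(c['t']); o=-R.T@t; r=ray(c,uv)@R
    return o+r*((z-o[2])/r[:,2])[:,None]
def proj(c,X):
    R=np.array(c['R']);t=np.array(c['t']); p=np.reshape(X,(-1,3))@R.T+t; s=p[:,:2]/p[:,2:]; s=s*(1+c['k1']*(s**2).sum(1,keepdims=True)); M=K(c)
    return np.c_[s[:,0]*M[0,0]+M[0,2],s[:,1]*M[1,1]+M[1,2]]
def tri(c1,u1,c2,u2):
    A=[];b=[]
    for c,u in((c1,u1),(c2,u2)):
        R=np.array(c['R']);t=np.array(c['t']);o=-R.T@t;r=(ray(c,u)@R)[0];r/=np.linalg.norm(r);P=np.eye(3)-np.outer(r,r);A.append(P);b.append(P@o)
    x=np.linalg.solve(sum(A),sum(b)); return x
E
python3 - <<'E'
from h import *
for n in('top','side'): snap(n,n+'0'); c=ctrl.get_calibration(n); print(n,c)
print(ctrl.get_obs())
E
```

```text
pics
top {'vertical_fov': 55.44691613959637, 'cx': 250.78705515091076, 'cy': 189.82125174118917, 'k1': -0.021078658180545752, 'R': array([[-3.13573906e-03, -9.99605444e-01,  2.79127834e-02],
       [-9.95625762e-01,  5.14347254e-04, -9.34295315e-02],
       [ 9.33783115e-02, -2.80836568e-02, -9.95234545e-01]]), 't': array([-0.03100137,  0.42052147,  1.30112497])}
side {'vertical_fov': 50.74575108092143, 'cx': 253.60771653756137, 'cy': 190.30654384061987, 'k1': -0.08735630902375097, 'R': array([[-0.99545472, -0.09261936, -0.02217085],
       [-0.03965532,  0.61476676, -0.78771142],
       [ 0.08658723, -0.78325186, -0.61564533]]), 't': array([0.40354703, 0.0849969 , 1.42088915])}
{'time_s': 0.1, 'joints': array([ 1.18398733e+00,  2.13298174e-01, -3.49703576e-02,  1.32347022e+00,
        7.01658444e-06,  1.57081064e+00]), 'qvel': array([-0.00015811, -0.00171259,  0.00119596, -0.00144189,  0.00095802,
        0.00083893]), 'joint_torque': array([ 1.45682148e-03, -6.87249899e+01,  4.87806451e+01,  1.21614386e-02,
        8.35334822e-05, -1.23307453e-05]), 'eef_pos': array([0.18853466, 0.46285979, 0.3034803 ]), 'tcp_rot': array([-6.03803197e-01, -3.08283031e+00,  1.45054937e-03]), 'ft_force': array([-0.12942058,  0.24356363, -0.19104416]), 'wrist_torque': array([-0.00990153, -0.04722923, -0.04733377]), 'width': 0.08543613083763758}
```

View pics/top0.png

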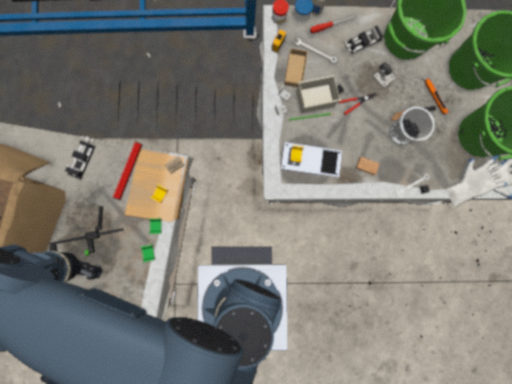

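View pics/side0.png

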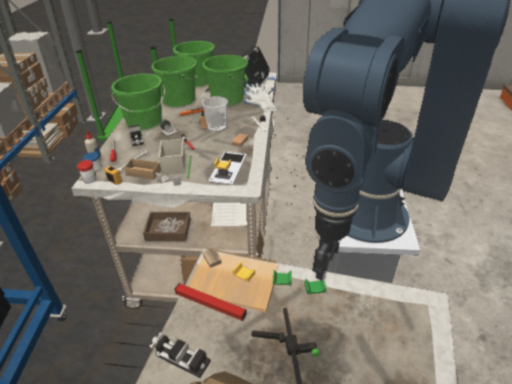

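Run:
```python
from h import *
p,d,c=load('top0')
for n,u in dict(stand=(296,156),pad=(330,162),blkA=(368,166),blkB=(296,67),small=(175,165),sad=(160,194),tubeA=(137,145),tubeB=(118,196),g1=(155,226),bench=(200,170),bench2=(280,180),benchc=(350,130)).items():
    print(n,d[u[1],u[0]],atdepth(c,u,d[u[1],u[0]]).round(3), atz(c,u,0.02).round(3))
def crop(f,n,x,y,w,h,s):
    p=cv2.imread(f'pics/{f}.png')[y:y+h,x:x+w]; cv2.imwrite(f'pics/{n}.png',cv2.resize(p,None,fx=s,fy=s,interpolation=cv2.INTER_CUBIC))
crop('top0','c1',270,130,130,60,6)
crop('top0','c2',100,120,120,150,4)
crop('side0','c3',150,230,190,110,4)
crop('side0','c4',70,100,200,100,4)
crop('top0','c5',260,20,160,120,5)
```

```text
stand 1.2943182 [[ 0.537 -0.191  0.063]] [[ 0.545 -0.198  0.02 ]]
pad 1.3515608 [[ 0.525 -0.326  0.008]] [[ 0.523 -0.323  0.02 ]]
blkA 1.3361856 [[ 0.507 -0.462  0.025]] [[ 0.508 -0.464  0.02 ]]
blkB 1.3886609 [[ 0.892 -0.206  0.002]] [[ 0.884 -0.203  0.02 ]]
small 1.3165413 [[0.51  0.242 0.026]] [[0.511 0.243 0.02 ]]
sad 1.3200493 [[0.406 0.297 0.011]] [[0.406 0.295 0.02 ]]
tubeA 1.3178376 [[0.583 0.38  0.027]] [[0.584 0.382 0.02 ]]
tubeB 1.3016952 [[0.398 0.443 0.024]] [[0.398 0.444 0.02 ]]
g1 1.3156731 [[0.291 0.314 0.004]] [[0.291 0.31  0.02 ]]
bench 2.2547286 [[ 0.63   0.255 -0.906]] [[0.493 0.152 0.02 ]]
bench2 1.3438287 [[ 0.458 -0.14   0.004]] [[ 0.456 -0.138  0.02 ]]
benchc 1.377379 [[ 0.65  -0.408 -0.004]] [[ 0.643 -0.401  0.02 ]]
```

View pics/c1.png

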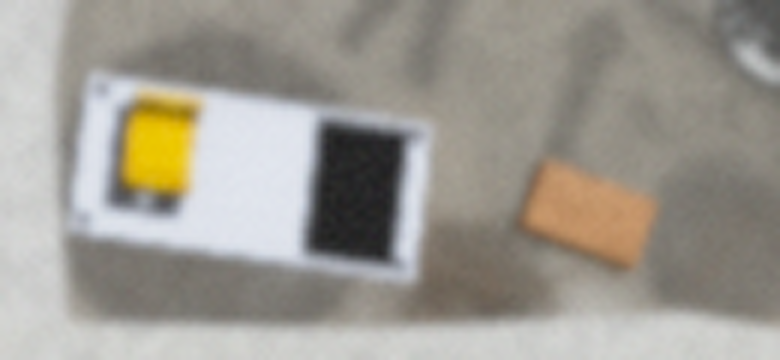

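View pics/c2.png

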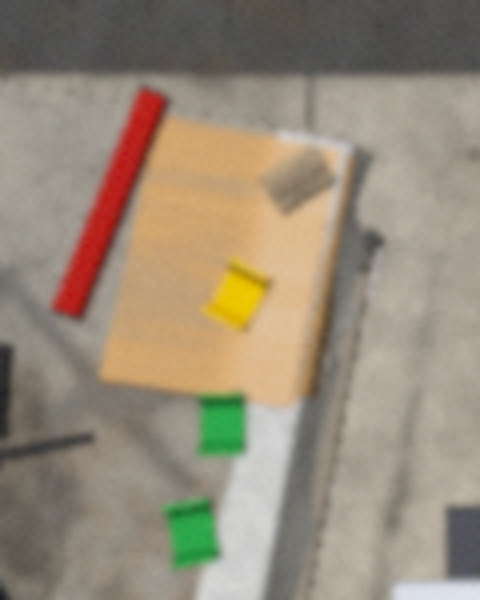

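View pics/c3.png

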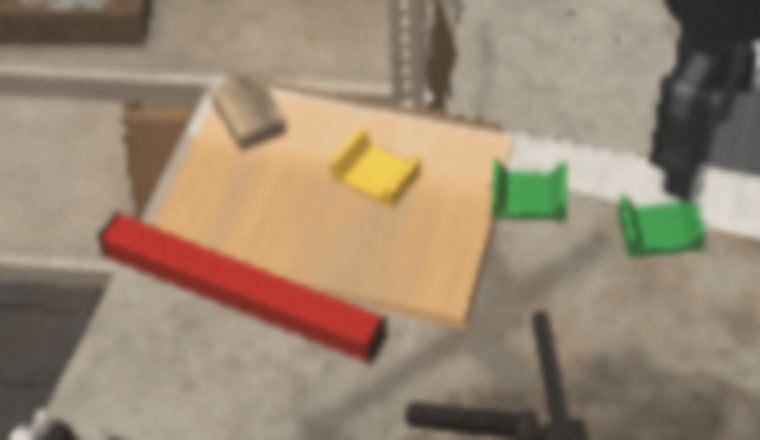

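View pics/c4.png

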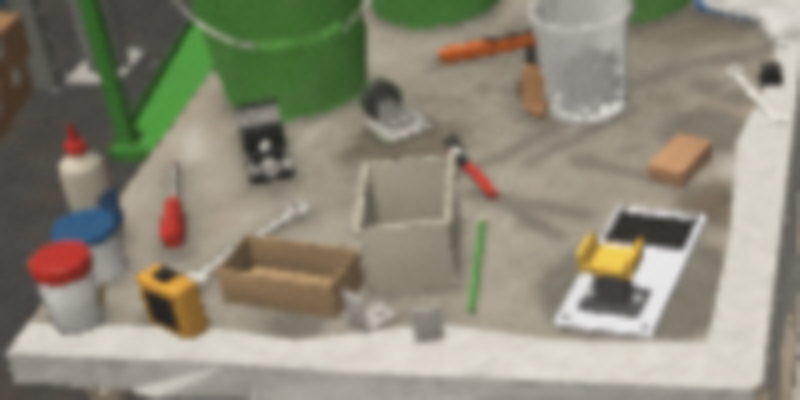

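View pics/c5.png

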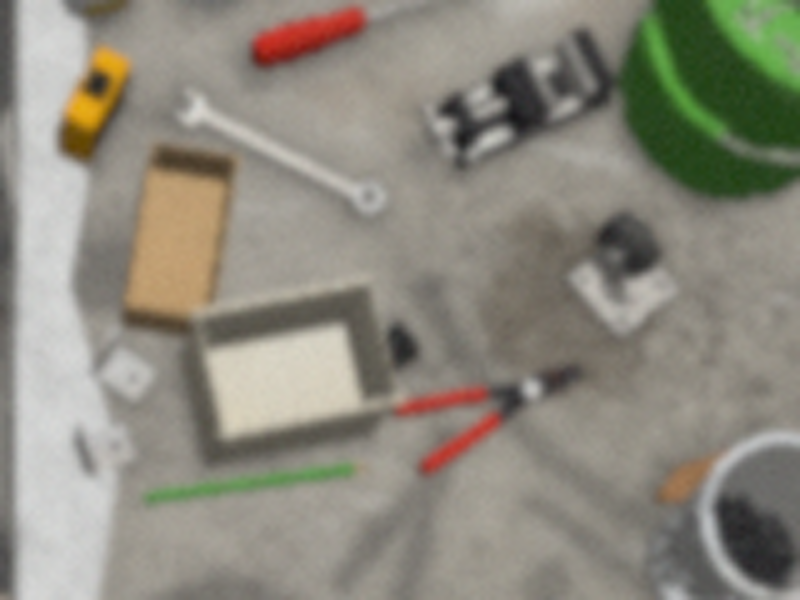

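```bash
cat > fit.py <<'E'
from h import *
from scipy.optimize import minimize
S=8
def box(sx,sy,z0,z1,x0=0,y0=0):
    return np.array([[x0+a*sx/2,y0+b*sy/2,z] for a in(-1,1) for b in(-1,1) for z in(z0,z1)])
def prof(pts,ly): return np.array([[x,s*ly/2,z] for x,z in pts for s in(-1,1)])
SAD=[prof([(-.028,0),(.028,0),(.028,.009),(-.028,.009)],.04),prof([(.016,.009),(.028,.009),(.028,.022),(.023,.022)],.04),prof([(-.016,.009),(-.028,.009),(-.028,.022),(-.023,.022)],.04)]
MOD=dict(large=[box(.045,.075,0,.022)],small=[box(.04,.06,0,.02)],saddle=SAD,tube=[box(.025,.22,0,.025)],pad=[box(.088,.058,0,0.0005)])
def mask(p,name,roi):
    h=cv2.cvtColor(p,cv2.COLOR_BGR2HSV).astype(int); H,Sa,V=h[...,0],h[...,1],h[...,2]
    if name in('saddle','stand'): m=(H>=18)&(H<=33)&(Sa>190)
    elif name=='tube': m=((H<6)|(H>172))&(Sa>150)
    elif name=='large': m=(H>=5)&(H<=20)&(Sa>95)
    elif name=='small': m=(Sa<100)&(V<215)
    elif name=='pad': m=(V<90)
    x0,y0,x1,y1=roi; o=np.zeros(m.shape,np.uint8); o[y0:y1,x0:x1]=m[y0:y1,x0:x1]; return o
def render(c,parts,pose,z,roi):
    x0,y0,x1,y1=roi; im=np.zeros(((y1-y0)*S,(x1-x0)*S),np.uint8); x,y,a=pose
    R=np.array([[np.cos(a),-np.sin(a),0],[np.sin(a),np.cos(a),0],[0,0,1]])
    for P in parts:
        u=proj(c,P@R.T+[x,y,z]); u=(u+.5-[x0,y0])*S
        h=cv2.convexHull(np.round(u*16).astype(np.int32)); cv2.fillConvexPoly(im,h,255,shift=4)
    return cv2.resize(im,(x1-x0,y1-y0),interpolation=cv2.INTER_AREA)/255.
def fit(views,parts,x0,fz=None):
    # views: list of (c,mask,roi)
    def cost(v):
        z=v[3] if fz is None else fz; s=0
        for c,m,r in views:
            s+=np.abs(render(c,parts,v[:3],z,r)-m[r[1]:r[3],r[0]:r[2]]).sum()
        return s
    best=None
    for da in(-.3,-.1,.1,.3):
        v=np.array(list(x0[:3])+([x0[3]] if fz is None else [])); v[2]+=da
        sim=[v]+[v+np.eye(len(v))[i]*[.008,.008,.15,.005][i] for i in range(len(v))]
        r=minimize(cost,v,method='Nelder-Mead',options=dict(initial_simplex=np.array(sim),xatol=1e-5,fatol=1e-3,maxiter=400))
        if best is None or r.fun<best.fun: best=r
    return best
E
cat > m0.py <<'E'
from fit import *
pt,_,ct=load('top0'); ps,_,cs=load('side0')
J=dict(large=((355,150,382,180),(228,128,253,150),(.507,-.462,1.2,0)),small=((160,150,188,178),(198,245,225,270),(.51,.242,-1,0)),
saddle=((146,180,174,208),(230,260,258,283),(.405,.297,-1.,0)),tube=((108,138,148,204),(172,280,250,322),(.49,.41,-.3,0)),pad=((316,146,342,178),(218,150,246,165),(.52,-.326,0,.011)))
vis=[pt.copy(),ps.copy()]
for n,(rt,rs,x0) in J.items():
    mt=mask(pt,n,rt); ms=mask(ps,n,rs)
    parts=MOD[n] if n!='tube' else [box(.025,.212,0,.025)]
    print(n,mt.sum(),ms.sum())
    for V,l in(([(ct,mt,rt)],'top'),([(cs,ms,rs)],'side'),([(ct,mt,rt),(cs,ms,rs)],'both')):
        z=None if l=='both' else x0[3]
        r=fit(V,parts,x0,z); print('  ',l,r.x.round(4),round(r.fun,1))
    for i,(c,im) in enumerate(((ct,vis[0]),(cs,vis[1]))):
        vis[i][(mt,ms)[i]>0]=(vis[i][(mt,ms)[i]>0]*.5+np.array([255,0,255])*.5)
cv2.imwrite('pics/v1.png',cv2.resize(vis[0][120:220,100:400],None,fx=2.6,fy=2.6)); cv2.imwrite('pics/v2.png',cv2.resize(vis[1][120:330,160:270],None,fx=2.8,fy=2.8))
E
python3 m0.py
```

```text
large 231 111
   top [ 0.5117 -0.4632  2.8713] 62.5
   side [ 0.5127 -0.4689 -0.1358] 37.3
   both [ 0.5119 -0.4656 -0.1952 -0.0021] 103.7
small 522 469
   top [0.515  0.2329 0.0112] 324.9
   side [ 0.5277  0.2258 -1.7172] 202.2
   both [ 0.5271  0.2292 -1.6837  0.0054] 528.4
saddle 132 0
   top [ 0.4094  0.3009 -0.4197] 55.6
   side [ 0.4086  0.4046 -2.3   ] 0.0
   both [ 0.4304  0.3594 -0.5054 -0.2623] 13.0
tube 400 746
   top [0.6021 0.3623 1.0234] 379.0
   side [0.4934 0.413  1.2102] 164.7
   both [ 0.4931  0.4146  1.2166 -0.0022] 316.0
pad 277 106
   top [ 0.5264 -0.3215 -0.2159] 94.6
   side [ 0.5272 -0.3219 -0.1911] 55.3
   both [ 0.5298 -0.3258 -0.1253  0.0035] 145.8
```

Run:
```python
from h import *
for f,q in(('top0',dict(large=(368,166),largebg=(350,168),large_e=(360,163),small=(175,165),wood=(150,185),gray=(187,160),sad=(160,194),tube=(130,165),tubebg=(118,165),pad=(330,162),board=(312,160),stand=(296,156))),('side0',dict(large=(240,140),bg=(230,147),small=(212,257),wood=(225,285),sad=(243,272),tube=(210,302),tubeside=(210,306),pad=(234,157),board=(215,170)))):
    p=load(f)[0]; h=cv2.cvtColor(p,cv2.COLOR_BGR2HSV)
    for n,(x,y) in q.items(): print(f,n,h[y,x-2:x+3].tolist())
```

```text
top0 large [[14, 122, 193], [14, 118, 194], [14, 120, 195], [14, 121, 194], [14, 116, 197]]
top0 largebg [[17, 38, 127], [21, 38, 126], [24, 34, 120], [20, 37, 124], [17, 32, 128]]
top0 large_e [[14, 109, 157], [14, 121, 179], [14, 118, 190], [14, 119, 191], [14, 119, 190]]
top0 small [[18, 63, 137], [18, 67, 137], [15, 66, 136], [16, 64, 131], [17, 67, 138]]
top0 wood [[16, 110, 201], [17, 107, 202], [16, 109, 201], [16, 109, 198], [16, 104, 201]]
top0 gray [[16, 31, 197], [15, 46, 183], [15, 70, 160], [16, 67, 130], [20, 35, 109]]
top0 sad [[25, 255, 234], [25, 255, 234], [25, 255, 235], [25, 243, 237], [25, 255, 236]]
top0 tube [[1, 216, 183], [1, 219, 183], [0, 216, 182], [0, 214, 173], [2, 206, 146]]
top0 tubebg [[21, 22, 159], [18, 19, 157], [20, 25, 153], [19, 28, 156], [18, 25, 152]]
top0 pad [[60, 12, 41], [83, 27, 38], [90, 13, 40], [150, 12, 44], [130, 19, 41]]
top0 board [[112, 12, 235], [108, 14, 236], [113, 13, 236], [113, 13, 237], [109, 12, 234]]
top0 stand [[25, 252, 236], [25, 255, 236], [25, 255, 235], [25, 249, 236], [25, 255, 234]]
side0 large [[14, 111, 200], [14, 111, 200], [14, 111, 199], [14, 112, 194], [14, 115, 178]]
side0 bg [[19, 39, 163], [19, 39, 162], [18, 39, 162], [19, 40, 160], [18, 42, 159]]
side0 small [[16, 76, 177], [16, 72, 169], [17, 72, 159], [16, 70, 150], [15, 74, 142]]
side0 wood [[16, 113, 212], [16, 112, 211], [17, 112, 210], [16, 112, 210], [16, 110, 208]]
side0 sad [[23, 165, 238], [23, 164, 239], [23, 164, 239], [23, 165, 239], [24, 164, 239]]
side0 tube [[2, 186, 174], [2, 186, 178], [2, 187, 181], [2, 188, 184], [1, 187, 185]]
side0 tubeside [[4, 140, 129], [3, 156, 126], [3, 171, 124], [3, 174, 123], [2, 178, 126]]
side0 pad [[17, 31, 57], [19, 38, 53], [17, 32, 56], [13, 32, 55], [19, 37, 55]]
side0 board [[16, 17, 164], [15, 5, 209], [0, 2, 226], [165, 2, 222], [20, 4, 191]]
```

View pics/v1.png

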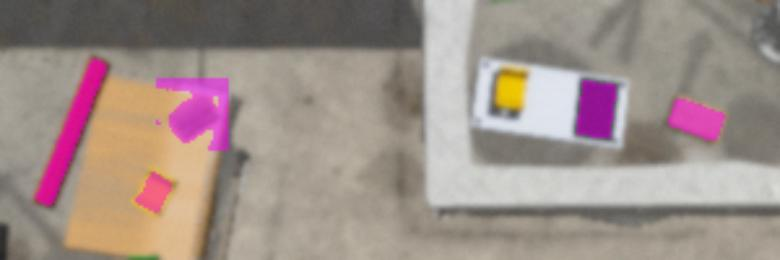

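View pics/v2.png

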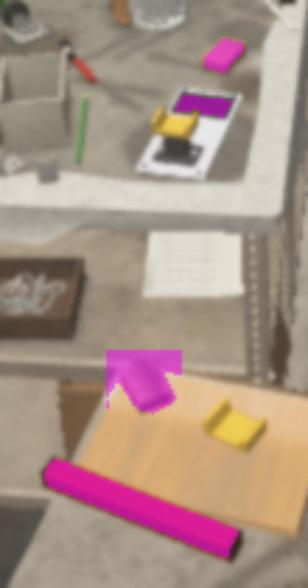

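```bash
python3 - <<'E'
s=open('fit.py').read()
s=s.replace("(Sa>190)","(Sa>(180 if view=='top' else 138))").replace("(Sa>150)","(Sa>115)").replace("(Sa>95)","(Sa>75)").replace("(Sa<100)&(V<215)","(Sa<90)&(Sa>(48 if view=='top' else 52))&(V<(175 if view=='top' else 195))").replace("V<90","V<135")
s=s.replace("def mask(p,name,roi)","def mask(p,name,roi,view='top')").replace("for da in(-.3,-.1,.1,.3)","for da in(-.6,-.2,.2,.6)")
open('fit.py','w').write(s)
m=open('m0.py').read().replace("mask(ps,n,rs)","mask(ps,n,rs,'side')")
m=m.replace("(.507,-.462,1.2,0)","(.507,-.462,1.2,0)").replace("-.3,0)),pad","1.2,0)),pad")
# yaw inits
m=m.replace("(.51,.242,-1,0)","(.51,.242,-.9,0)").replace("(.405,.297,-1.,0)","(.405,.297,-.4,0)").replace("(.52,-.326,0,.011)","(.52,-.326,0.1,.011)").replace("(.49,.41,1.2,0)","(.49,.41,-.35,0)")
open('m0.py','w').write(m)
E
python3 m0.py
```

```text
large 267 147
   top [ 0.5122 -0.4644  2.7634] 29.2
   side [ 0.5123 -0.4659  2.8339] 13.4
   both [ 0.5123 -0.464  -0.3553  0.0007] 44.5
small 190 345
   top [ 0.5115  0.2452 -2.4485] 92.6
   side [ 0.5137  0.2247 -0.3766] 123.1
   both [ 0.5134  0.2453 -2.7056  0.0057] 234.7
saddle 143 228
   top [ 0.4085  0.3002 -0.441 ] 44.7
   side [ 0.4079  0.2992 -0.412 ] 43.9
   both [ 4.078e-01  2.998e-01 -4.308e-01 -2.000e-04] 89.8
tube 451 799
   top [0.5316 0.2247 1.0084] 451.0
   side [0.4932 0.4148 1.2129] 117.8
   both [0.4935 0.4181 1.2347 0.0021] 244.9
pad 371 164
   top [ 0.526  -0.3209 -0.1417] 81.2
   side [ 0.5258 -0.3188 -0.1465] 41.2
   both [ 0.5261 -0.3215 -0.1462  0.0092] 121.2
```

```bash
cat > ov.py <<'E'
from fit import *
def ov(f,items,roi,s,out):
    p,_,c=load(f); x0,y0,x1,y1=roi
    im=cv2.resize(p[y0:y1,x0:x1],None,fx=s,fy=s,interpolation=cv2.INTER_CUBIC)
    for n,pose,z in items:
        x,y,a=pose; R=np.array([[np.cos(a),-np.sin(a),0],[np.sin(a),np.cos(a),0],[0,0,1]])
        for P in MOD[n]:
            u=(proj(c,P@R.T+[x,y,z])+.5-[x0,y0])*s
            cv2.polylines(im,[cv2.convexHull(np.round(u).astype(np.int32))],True,(255,0,255),1)
            e=(proj(c,np.array([[0,0,P[:,2].max()],[0,.02,P[:,2].max()]])@R.T+[x,y,z])+.5-[x0,y0])*s
            cv2.line(im,*[tuple(map(int,q)) for q in e],(255,255,0),1)
    cv2.imwrite(f'pics/{out}.png',im)
E
python3 - <<'E'
from ov import *
I=[('large',(.5123,-.464,-.355),0),('pad',(.526,-.321,-.146),.0105)]
ov('top0',I,(310,140,390,185),8,'o1'); ov('side0',I,(205,125,265,175),8,'o2')
I=[('saddle',(.4078,.2998,-.43),0),('small',(.5115,.2452,-2.45),0),('tube',(.4932,.4148,-.35),0)]
ov('top0',I,(105,135,195,215),7,'o3'); ov('side0',I,(165,240,265,325),6,'o4')
E
```

```text
(no output)
```

View pics/o1.png

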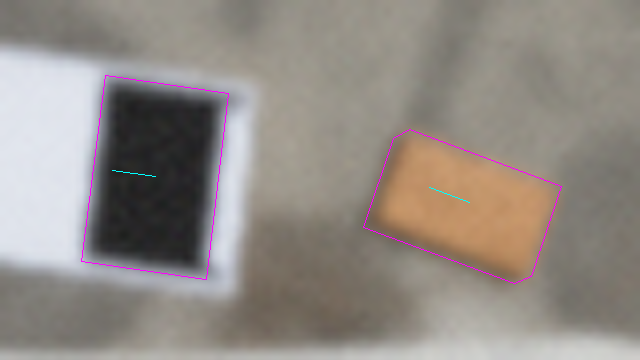

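View pics/o2.png

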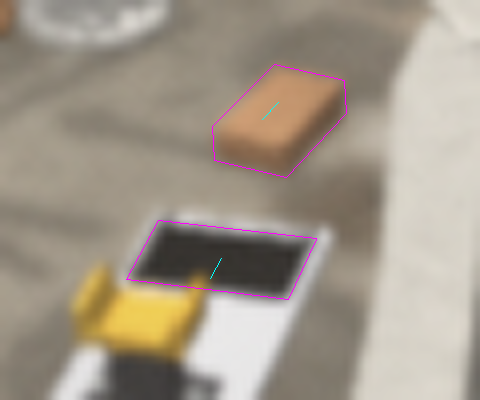

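View pics/o3.png

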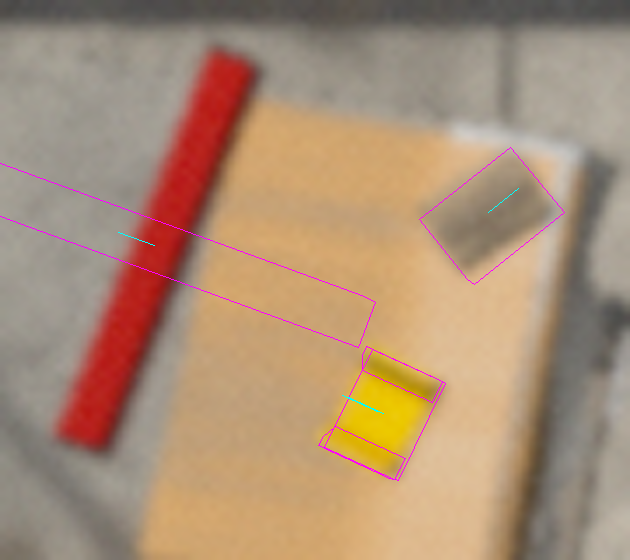

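View pics/o4.png

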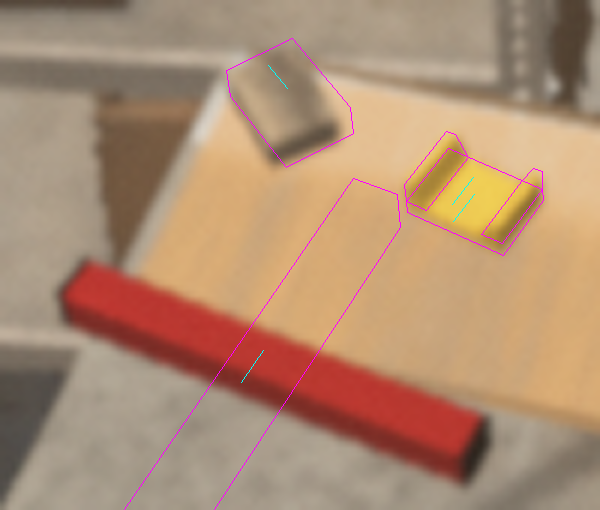

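```bash
sed -i 's/(.49,.41,-.35,0)/(.4935,.4148,1.2,0)/' m0.py; python3 m0.py | grep -A3 tube
python3 - <<'E'
from ov import *
pt,_,ct=load('top0')
r=(316,146,342,178); m=mask(pt,'pad',r); R=render(ct,MOD['pad'],(.526,-.321,-.146),.0105,r)
print(m.sum(),R.sum())
M=m[r[1]:r[3],r[0]:r[2]]
for y in range(32): print(''.join('.#'[v] for v in M[y]),''.join('.+#'[int(v*2.99)] for v in R[y]))
I=[('saddle',(.4078,.2998,-.43),0),('small',(.5115,.2452,-2.45),0),('tube',(.4932,.4148,1.213),0)]
ov('top0',I,(105,135,195,215),7,'o5'); ov('side0',I,(165,240,265,325),6,'o6')
E
```

```text
tube 451 799
   top [0.4932 0.417  1.213 ] 103.5
   side [0.4932 0.4146 1.214 ] 118.4
   both [4.9260e-01 4.1560e-01 1.2121e+00 8.0000e-04] 225.0
371 372.4392156862745
.....#####................ ..........................
.......................... ..........................
.......................... ..........................
.......................... .......++.................
........####.............. .......#######++..........
.......###########........ .......##############+....
.......###############.... .......###############+...
.......###############.... ......+###############+...
.......###############.... ......+###############....
.......##############..... ......################....
.......##############..... ......################....
.......##############..... ......################....
......###############..... ......################....
......###############..... ......################....
......###############..... ......###############+....
......###############..... .....+###############+....
......###############..... .....+###############.....
......###############..... .....################.....
......##############...... .....################.....
......##############...... .....################.....
.....###############...... .....################.....
.....###############...... .....################.....
.....###############...... .....###############+.....
.....###############...... ....+###############+.....
.....###############.....# ....+###############+.....
.....###############.....# ....################......
.......#############.....# ....+###############......
............########.....# ........++##########......
.........................# ...............++###......
#.......................## ..........................
##########..............## ..........................
############...........### ..........................
```

View pics/o5.png

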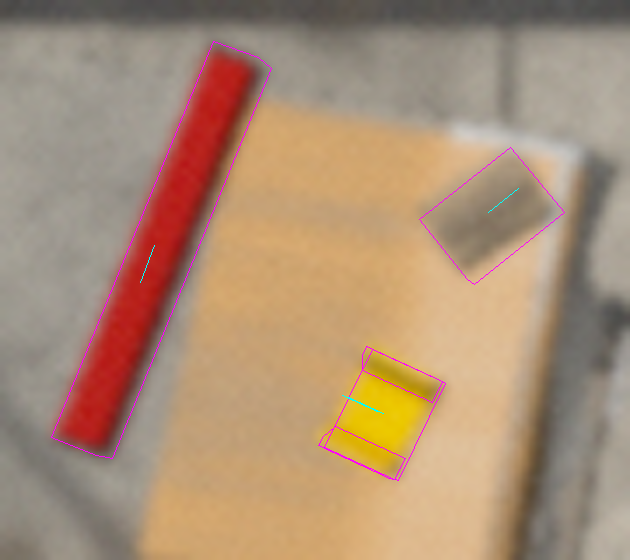

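View pics/o6.png

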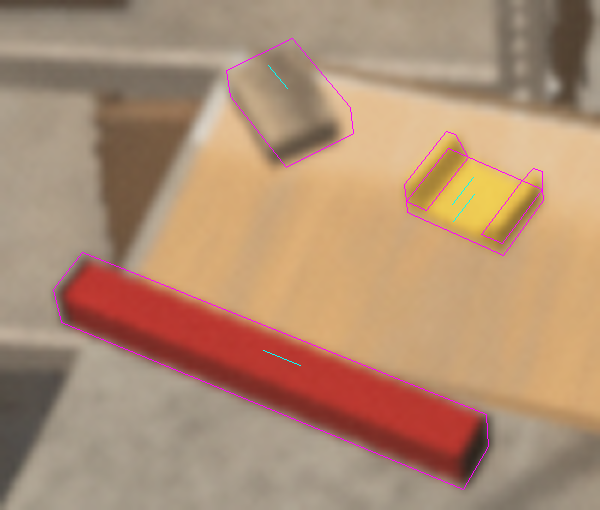

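```bash
cat > go.py <<'E'
from h import *
def cur():
    o=ctrl.get_obs(); R=Ro.from_rotvec(o['tcp_rot']).as_matrix(); return o,R
def plan(x,y,z,jaw,turn=None):
    """jaw: world direction angle of tool y, mod pi"""
    o,R=cur(); a=np.arctan2(R[1,1],R[0,1])
    d=(jaw-a+np.pi/2)%np.pi-np.pi/2   # world yaw needed
    for dd in (d, d-np.pi if d>0 else d+np.pi):
        q1=np.arctan2(y,x)-np.arctan2(o['eef_pos'][1],o['eef_pos'][0])
        print(f'worldyaw {dd:.3f} -> tool z turn {-dd:.3f}  q6 after ~ {o["joints"][5]-dd+q1:.2f}')
    e=np.array([x,y,z])-o['eef_pos']
    print('t',o['time_s'],'pos',o['eef_pos'].round(4),'yaw',round(a,3),'tilt',(R[:2,2]).round(4),'F',o['ft_force'].round(1),'w',round(o['width'],4),'q',o['joints'].round(2))
    print('shift tool now mm',(R.T@e*1000).round(1))
    t=-d; Rn=R@Ro.from_rotvec([0,0,t]).as_matrix(); print('shift after turn mm',(Rn.T@e*1000).round(1))
E
python3 - <<'E'
from go import *
plan(.512,-.4645,.2,-.365)
plan(.35,0,.25,-.365)
print(cur()[1].round(3))
p,d,c=load('top0'); print([ (atdepth(c,u,d[u[1],u[0]]).round(3)).tolist() for u in [(150,185),(145,205),(120,165),(375,150),(345,180)]])
E
```

```text
worldyaw -1.549 -> tool z turn 1.549  q6 after ~ 1.20
worldyaw 1.593 -> tool z turn -1.593  q6 after ~ -1.94
t 0.1 pos [0.1885 0.4629 0.3035] yaw 1.184 tilt [-0.0004 -0.0009] F [-0.1  0.2 -0.2] w 0.0854 q [ 1.18  0.21 -0.03  1.32  0.    1.57]
shift tool now mm [-649.4 -736.7  104.2]
shift after turn mm [-750.7  633.2  104.2]
worldyaw -1.549 -> tool z turn 1.549  q6 after ~ 1.94
worldyaw 1.593 -> tool z turn -1.593  q6 after ~ -1.21
t 0.1 pos [0.1885 0.4629 0.3035] yaw 1.184 tilt [-0.0004 -0.0009] F [-0.1  0.2 -0.2] w 0.0854 q [ 1.18  0.21 -0.03  1.32  0.    1.57]
shift tool now mm [-324.1 -367.7   53.8]
shift after turn mm [-374.7  316.    53.8]
[[-0.926  0.377 -0.   ]
 [ 0.377  0.926 -0.001]
 [ 0.    -0.001 -1.   ]]
[[[0.44, 0.335, 0.005]], [[0.367, 0.351, 0.005]], [[0.514, 0.447, -0.0]], [[0.573, -0.5, -0.002]], [[0.46, -0.385, -0.007]]]
```

Look-alikes (top view): large block – reddish block (368,166) [chosen] vs cardboard box (296,67), wooden plank (150,190), grey small block (175,165). Saddle – yellow (160,194) [chosen] vs green (155,226),(148,253), fixed stand (296,156). Tube – red bar (130,170) [chosen] vs screwdriver (320,25), pliers (355,100). The crops confirm these choices.

```bash
python3 -m crank '[[0,0,0,-26,-29.5,2,85],[0,0,0,-26,-29.5,2,85],[0,0,0,-26,-29.5,2,85],[0,0,0,-26,-29.5,2,85],[0,0,0,-26,-29.5,2,85],[0,0,0,-26,-29.5,2,85],[0,0,0,-26,-29.5,2,85],[0,0,0,-26,-29.5,2,85],[0,0,0,-26,-29.5,2,85],[0,0,0,-26,-29.5,2,85],[0,0,0,-26,-29.5,2,85],[0,0,0,-26,-29.5,2,85]]' 40
python3 -m crank '[[0,0,0,-26,-29.5,2,85],[0,0,0,-26,-29.5,2,85],[0,0,0,-26,-29.5,2,85],[0,0,0,-26,-29.5,2,85],[0,0,0,-26,-29.5,2,85],[0,0,0,-26,-29.5,2,85],[0,0,0,-26,-29.5,2,85],[0,0,0,-26,-29.5,2,85],[0,0,0,-26,-29.5,2,85],[0,0,0,-26,-29.5,2,85],[0,0,0,-26,-29.5,2,85],[0,0,0,-26,-29.5,2,85]]'
python3 -m crank '[[0,0,0.14,0,0,0,85],[0,0,0.14,0,0,0,85],[0,0,0.14,0,0,0,85],[0,0,0.14,0,0,0,85],[0,0,0.14,0,0,0,85],[0,0,0.14,0,0,0,85],[0,0,0.14,0,0,0,85],[0,0,0.14,0,0,0,85],[0,0,0.14,0,0,0,85],[0,0,0.14,0,0,0,85],[0,0,0.14,0,0,0,85],[0,0,0,0,0,0,85]]'
python3 -c "
from go import *
plan(.512,-.4645,.12,-.365)"
```

```text
time_s: 1.3
eef_pos: [0.344, 0.0158, 0.2798]
tcp_rot: [0.604, 3.083, 0.0]
ft_force: [0.6, 2.4, -0.7]
width: 0.0849
time_s: 2.5
eef_pos: [0.4996, -0.4295, 0.2553]
tcp_rot: [-0.604, -3.082, -0.001]
ft_force: [0.4, -0.7, 0.7]
width: 0.0849
time_s: 3.7
eef_pos: [0.4993, -0.428, 0.2555]
tcp_rot: [-2.581, -1.789, 0.0]
ft_force: [0.3, -0.4, 0.2]
width: 0.0848
worldyaw -0.006 -> tool z turn 0.006  q6 after ~ 1.20
worldyaw 3.135 -> tool z turn -3.135  q6 after ~ -1.94
t 3.7 pos [ 0.4993 -0.428   0.2555] yaw -0.359 tilt [-0.0006  0.0005] F [ 0.3 -0.4  0.2] w 0.0848 q [-0.71  0.56  0.36  1.36 -0.    1.22]
shift tool now mm [-29.8  24.8 135.5]
shift after turn mm [-29.7  25.  135.5]
```

```bash
python3 -m crank '[[0,0,0,-7.5,6,34,85],[0,0,0,-7.5,6,34,85],[0,0,0,-7.5,6,34,85],[0,0,0,-7.5,6.5,33,85],[0,0,0,0,0,0,85]]'
python3 -c "
from h import *
p,_=snap('side','s1'); q,_=snap('top','t1')
a=cv2.resize(p[100:200,180:300],None,fx=3.2,fy=4); b=cv2.resize(q[110:210,310:430],None,fx=3.2,fy=4); cv2.imwrite('pics/a1.png',np.hstack([a,b]))
from go import *
plan(.512,-.4645,.076,-.365)"
```

```text
time_s: 4.2
eef_pos: [0.5102, -0.4638, 0.1158]
tcp_rot: [-2.571, -1.793, 0.003]
ft_force: [-0.6, 0.4, -0.1]
width: 0.0848
worldyaw -0.011 -> tool z turn 0.011  q6 after ~ 1.20
worldyaw 3.130 -> tool z turn -3.130  q6 after ~ -1.94
t 4.3 pos [ 0.5117 -0.4644  0.1211] yaw -0.354 tilt [-0.0008  0.0008] F [ 0.9 -0.3  1.6] w 0.085 q [-0.74  0.69  0.23  1.11  0.    1.19]
shift tool now mm [ 0.   0.3 45.1]
shift after turn mm [ 0.   0.3 45.1]
```

View pics/a1.png

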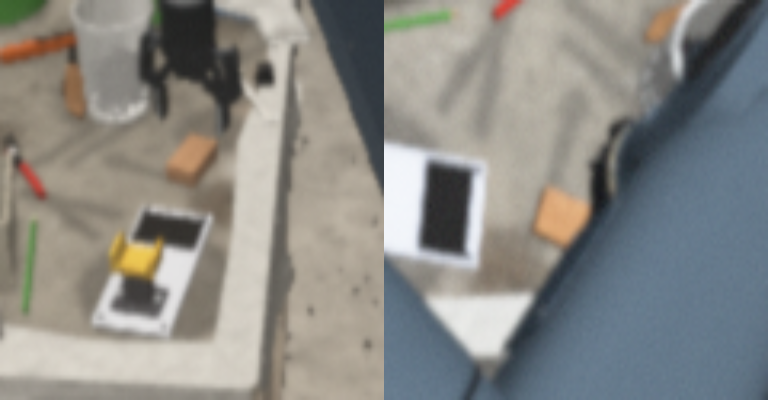

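```bash
python3 -c "
from h import *
for f,o,s in(('side0',(180,100),(3.2,4)),('top0',(310,110),(3.2,4))):
  c=load(f)[2]; u=proj(c,np.array([[.512,-.4645,.022],[.512,-.4645,.058],[.512,-.4645,.12],[.512+.047*np.cos(.36),-.4645-.047*np.sin(.36),.06],[.512-.047*np.cos(.36),-.4645+.047*np.sin(.36),.06]])); print(f,u.round(1),((u-o)*s).round())
"
```

```text
side0 [[239.4 137.3]
 [239.1 130.3]
 [238.5 117.8]
 [229.8 127.8]
 [248.6 132. ]] [[190. 149.]
 [189. 121.]
 [187.  71.]
 [159. 111.]
 [219. 128.]]
top0 [[368.4 164.9]
 [371.9 163.3]
 [378.4 160.3]
 [376.2 151.1]
 [367.9 175.4]] [[187. 220.]
 [198. 213.]
 [219. 201.]
 [212. 164.]
 [185. 262.]]
```

The side view shows both fingertips at crop pixels (160,118) and (225,125), where the projection puts them. They straddle the block at (190,155), so I'll descend.

```bash
python3 -m crank '[[0,0,0.01,0,0,20,85],[0,0,0,0,0,20,85],[0,0,0,0,0,5,85],[0,0,0,0,0,0,85],[0,0,0,0,0,0,30],[0,0,0,0,0,0,30],[0,0,0,0,0,0,30],[0,0,0,0,0,0,30],[0,0,0,0,0,0,30],[0,0,0,0,0,0,30]]' 40
python3 -c "
from go import *
plan(.5265,-.3205,.2,-.143+np.pi/2)"
```

```text
time_s: 5.3
eef_pos: [0.5123, -0.465, 0.0771]
tcp_rot: [2.587, 1.779, 0.001]
ft_force: [-1.4, 1.0, 7.9]
width: 0.044
worldyaw -1.348 -> tool z turn 1.348  q6 after ~ 2.74
worldyaw 1.794 -> tool z turn -1.794  q6 after ~ -0.40
t 5.3 pos [ 0.5123 -0.465   0.0771] yaw -0.366 tilt [ 0.0012 -0.001 ] F [-1.4  1.   7.9] w 0.044 q [-0.74  0.72  0.17  1.02  0.    1.2 ]
shift tool now mm [ 139.9  -38.3 -123. ]
shift after turn mm [  -6.4 -145.  -123. ]
```

```bash
python3 -m crank '[[0,0,0,0,0,-20,30],[0,0,0,0,0,-40,30],[0,0,0,0,0,-40,30],[0,0,0,0,0,-20,30],[0,0,-0.14,0,0,0,30],[0,0,-0.14,0,0,0,30],[0,0,-0.14,0,0,0,30],[0,0,-0.14,0,0,0,30],[0,0,-0.14,0,0,0,30],[0,0,-0.14,0,0,0,30],[0,0,-0.14,0,0,0,30],[0,0,0,0,0,0,30]]'
python3 -m crank '[[0,0,-0.14,0,0,0,30],[0,0,-0.14,0,0,0,30],[0,0,-0.14,0,0,0,30],[0,0,-0.14,0,0,0,30],[0,0,-0.14,0,0,0,30],[0,0,-0.114,0,0,0,30],[0,0,0,0,0,0,30]]'
python3 -c "
from go import *
plan(.5265,-.3205,.13,-.143+np.pi/2)"
```

```text
time_s: 6.5
eef_pos: [0.512, -0.4647, 0.1963]
tcp_rot: [1.442, 2.791, -0.0]
ft_force: [0.7, -0.5, -1.4]
width: 0.0444
time_s: 7.2
eef_pos: [0.512, -0.4647, 0.1961]
tcp_rot: [0.227, 3.133, -0.0]
ft_force: [-0.2, 0.0, -0.3]
width: 0.0439
worldyaw 0.002 -> tool z turn -0.002  q6 after ~ -0.40
worldyaw -3.140 -> tool z turn 3.140  q6 after ~ 2.74
t 7.2 pos [ 0.512  -0.4647  0.1961] yaw 1.426 tilt [ 0.0001 -0.0001] F [-0.2  0.  -0.3] w 0.0439 q [-0.74  0.65  0.36  1.28 -0.   -0.59]
shift tool now mm [  6.4 144.8  66.1]
shift after turn mm [  6.2 144.8  66.1]
```

```bash
python3 -m crank '[[0,0,0,1.5,36,0,30],[0,0,0,1.5,36,0,30],[0,0,0,1.5,36,10,30],[0,0,0,1.8,36.8,10,30],[0,0,0,0,0,23,30],[0,0,0,0,0,23,30],[0,0,0,0,0,0,30],[0,0,0,0,0,0,30]]'
python3 -c "
from h import *
p,_=snap('side','s2'); q,_=snap('top','t2')
a=cv2.resize(p[110:190,180:280],None,fx=4,fy=5); b=cv2.resize(q[110:190,290:390],None,fx=4,fy=5); cv2.imwrite('pics/a2.png',np.hstack([a,b]))
from go import *
plan(.5265,-.3205,.0885,-.143+np.pi/2)"
```

```text
time_s: 8.0
eef_pos: [0.5263, -0.3206, 0.1304]
tcp_rot: [-0.23, -3.133, -0.0]
ft_force: [-0.1, -0.6, -0.5]
width: 0.0439
worldyaw 0.002 -> tool z turn -0.002  q6 after ~ -0.40
worldyaw -3.139 -> tool z turn 3.139  q6 after ~ 2.74
t 8.1 pos [ 0.5268 -0.3211  0.1313] yaw 1.426 tilt [ 0.0015 -0.0009] F [0.7 0.6 0.1] w 0.0443 q [-0.55  0.53 -0.02  1.02  0.   -0.4 ]
shift tool now mm [ 0.5  0.5 42.8]
shift after turn mm [ 0.5  0.5 42.8]
```

View pics/a2.png

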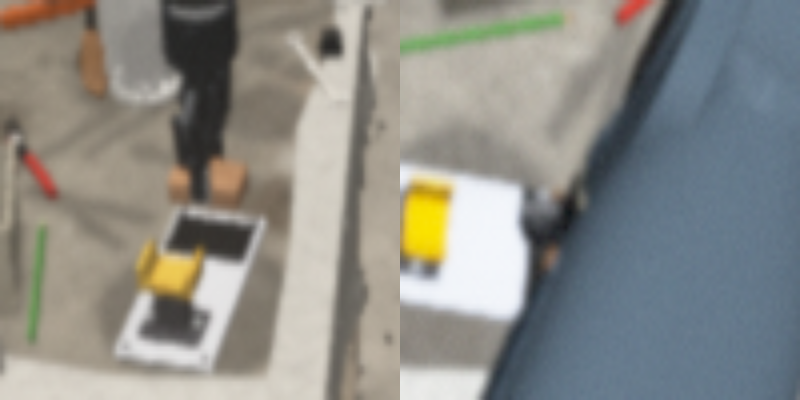

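```bash
cat > fit2.py <<'E'
from ov import *
E
python3 - <<'E'
from ov import *
ov('side0',[],(0,0,10,10),1,'x')
I=[('large',(.5268,-.3211,1.426+0),.0543-.0+0.0)]
ov('side2' if 0 else 's2',I,(205,125,265,175),10,'o7')
E
```

```text
(no output)
```

View pics/o7.png

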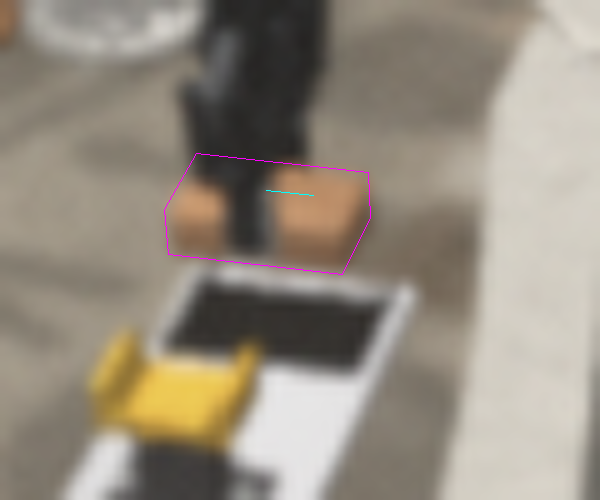

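The block (crop 165–370, 155–270) matches its predicted outline under the gripper. Next I lower it onto the pad and let go.

```bash
python3 -m crank '[[0,0,0,0.5,0.5,20,30],[0,0,0,0,0,16,30],[0,0,0,0,0,6,30],[0,0,0,0,0,0,30],[0,0,0,0,0,0,30]]'
python3 -c "
from go import *
plan(.5265,-.3205,.0885,-.143+np.pi/2)"
```

```text
time_s: 8.6
eef_pos: [0.5263, -0.3203, 0.089]
tcp_rot: [0.225, 3.132, -0.001]
ft_force: [1.4, -0.5, -0.6]
width: 0.0443
worldyaw 0.001 -> tool z turn -0.001  q6 after ~ -0.40
worldyaw -3.141 -> tool z turn 3.141  q6 after ~ 2.74
t 8.6 pos [ 0.5263 -0.3203  0.089 ] yaw 1.427 tilt [ 0.0011 -0.0007] F [ 1.4 -0.5 -0.6] w 0.0443 q [-0.55  0.57 -0.07  0.93 -0.   -0.4 ]
shift tool now mm [-0.2 -0.1  0.5]
shift after turn mm [-0.2 -0.1  0.5]
```

```bash
python3 -m crank '[[0,0,0,0,0,1.2,30],[0,0,0,0,0,0,50],[0,0,0,0,0,0,66],[0,0,0,0,0,0,66],[0,0,0,0,0,0,66]]'
python3 -m crank '[[0,0,0,0,0,-20,66],[0,0,0,0,0,-40,70],[0,0,0,0,0,-40,85],[0,0,0,0,0,-40,85],[0,0,0,-45,0,-10,85],[0,0,0,-45,0,0,85],[0,0,0,0,0,0,85]]'
python3 -c "
from go import *
from ov import *
snap('side','s3'); snap('top','t3')
plan(.513,.2445,.2,-2.45)
ov('s3',[('large',(.5265,-.3205,1.426),.011)],(205,125,265,175),7,'o8');ov('t3',[('large',(.5265,-.3205,1.426),.011)],(290,135,350,185),7,'o9')
cv2.imwrite('pics/a3.png',np.hstack([cv2.imread('pics/o8.png'),cv2.imread('pics/o9.png')]))"
```

```text
time_s: 9.1
eef_pos: [0.5259, -0.3199, 0.0867]
tcp_rot: [0.224, 3.134, 0.0]
ft_force: [-0.5, -0.2, -0.4]
width: 0.0659
time_s: 9.8
eef_pos: [0.6169, -0.3327, 0.2348]
tcp_rot: [0.222, 3.133, 0.0]
ft_force: [0.0, 0.3, -1.4]
width: 0.085
worldyaw -0.737 -> tool z turn 0.737  q6 after ~ 1.32
worldyaw 2.405 -> tool z turn -2.405  q6 after ~ -1.82
t 9.9 pos [ 0.6133 -0.3323  0.2353] yaw 1.429 tilt [-0.0014  0.0007] F [ 0.1  0.  -0.2] w 0.0849 q [-0.5   0.66  0.48  1.38 -0.   -0.35]
shift tool now mm [181.  556.8  35.9]
shift after turn mm [508.2 290.6  35.9]
```

View pics/a3.png

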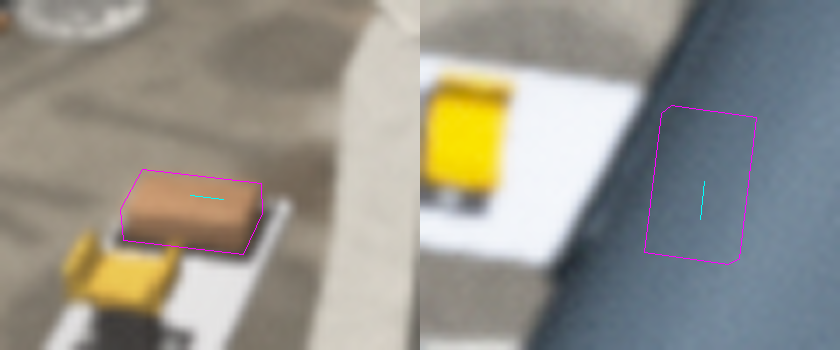

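```bash
python3 -m crank '[[0,0,0,12,37,2,85],[0,0,0,12,37,2,85],[0,0,0,12,37,2,85],[0,0,0,12,37,2,85],[0,0,0,12,37,2,85],[0,0,0,12,37,2,85],[0,0,0,12,37,2,85],[0,0,0,12,37,2,85],[0,0,0,12,37,2,85],[0,0,0,12,37,2,85],[0,0,0,12,37,2,85],[0,0,0,12,37,2,85]]'
python3 -m crank '[[0,0,0,12,37,2,85],[0,0,0,12,37,2,85],[0,0,0,12,37,2,85],[0,0,0.14,0,0,0,85],[0,0,0.14,0,0,0,85],[0,0,0.14,0,0,0,85],[0,0,0.14,0,0,0,85],[0,0,0.14,0,0,0,85],[0,0,0.067,0,0,0,85],[0,0,0,0,0,0,85]]'
python3 -c "
from go import *
from ov import *
snap('top','t4')
plan(.513,.2445,.12,-2.48)
I=[('large',(.5265,-.3205,1.426),.011)]
ov('t4',I,(310,140,370,185),9,'o10')"
```

```text
time_s: 11.1
eef_pos: [0.5318, 0.1282, 0.2131]
tcp_rot: [0.225, 3.133, 0.0]
ft_force: [1.3, -0.1, 0.4]
width: 0.0851
time_s: 12.1
eef_pos: [0.5128, 0.2416, 0.2071]
tcp_rot: [1.383, 2.821, 0.0]
ft_force: [0.3, -0.1, 0.9]
width: 0.0852
worldyaw -0.001 -> tool z turn 0.001  q6 after ~ 1.35
worldyaw 3.141 -> tool z turn -3.141  q6 after ~ -1.79
t 12.15 pos [0.5129 0.2417 0.207 ] yaw 0.662 tilt [ 0.0001 -0.    ] F [ 0.1  0.1 -0.8] w 0.0849 q [ 0.44  0.38 -0.05  1.14 -0.    1.35]
shift tool now mm [ 2.1  1.8 87. ]
shift after turn mm [ 2.1  1.8 87. ]
```

View pics/o10.png

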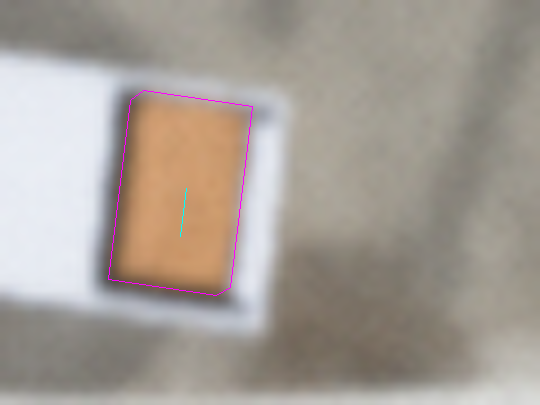

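```bash
python3 -m crank '[[0,0,0,1,1,30,85],[0,0,0,1,1,30,85],[0,0,0,0,0,30,85],[0,0,0,0,0,20,85],[0,0,0,0,0,10,85],[0,0,0,0,0,5.5,85],[0,0,0,0,0,0,85]]'
python3 -c "
from go import *
plan(.513,.2445,.081,-2.48)
from ov import *
snap('side','s5')
p=cv2.imread('pics/s5.png')[215:285,175:265]; cv2.imwrite('pics/a5.png',cv2.resize(p,None,fx=7,fy=7,interpolation=2))"
```

```text
time_s: 12.85
eef_pos: [0.514, 0.2452, 0.0814]
tcp_rot: [1.379, 2.822, 0.0]
ft_force: [-0.1, -0.2, 0.6]
width: 0.0849
worldyaw -0.000 -> tool z turn 0.000  q6 after ~ 1.35
worldyaw 3.142 -> tool z turn -3.142  q6 after ~ -1.79
t 12.85 pos [0.514  0.2452 0.0814] yaw 0.662 tilt [0.0001 0.    ] F [-0.1 -0.2  0.6] w 0.0849 q [ 0.45  0.49 -0.22  0.85 -0.    1.35]
shift tool now mm [ 0.1 -1.2  0.4]
shift after turn mm [ 0.1 -1.2  0.4]
```

View pics/a5.png

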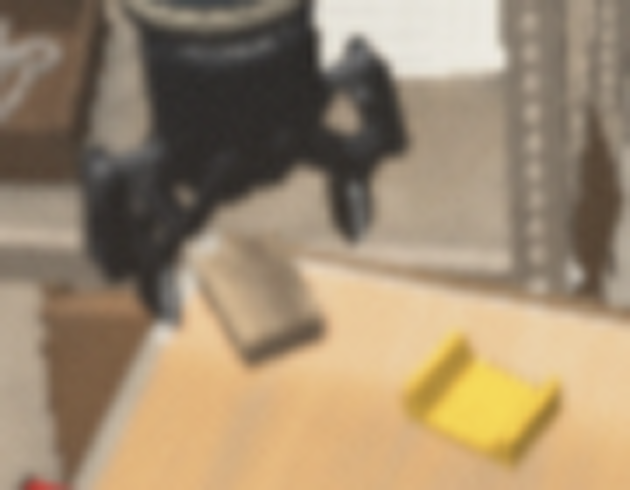

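```bash
python3 -m crank '[[0,0,0,0,0,2,60],[0,0,0,0,0,0,25],[0,0,0,0,0,0,25],[0,0,0,0,0,0,25],[0,0,0,0,0,0,25],[0,0,0,0,0,0,25]]' 40
python3 -m crank '[[0,0,0,0,0,-5,25],[0,0,0,0,0,-20,25],[0,0,0,0,0,-40,25],[0,0,0,0,0,-40,25],[0,0,0,0,0,0,25]]' 
python3 -c "
from go import *
plan(.5265,-.3205,.2,-.143+np.pi/2)
from ov import *
snap('side','s6')
p=cv2.imread('pics/s6.png')[205:275,175:265]; cv2.imwrite('pics/a6.png',cv2.resize(p,None,fx=7,fy=7,interpolation=2))"
```

```text
time_s: 13.5
eef_pos: [0.5143, 0.2454, 0.08]
tcp_rot: [1.38, 2.822, 0.001]
ft_force: [-1.2, -0.9, 8.9]
width: 0.0392
time_s: 14.0
eef_pos: [0.5161, 0.2463, 0.1897]
tcp_rot: [1.378, 2.818, 0.01]
ft_force: [0.2, 0.6, -1.3]
width: 0.0391
worldyaw 0.767 -> tool z turn -0.767  q6 after ~ -0.40
worldyaw -2.375 -> tool z turn 2.375  q6 after ~ 2.74
t 14.0 pos [0.5161 0.2463 0.1897] yaw 0.661 tilt [0.0071 0.0034] F [ 0.2  0.6 -1.3] w 0.0391 q [ 0.45  0.4  -0.07  1.09 -0.    1.35]
shift tool now mm [-453.8 -339.7  -12.1]
shift after turn mm [ -91.2 -559.5  -12.1]
```

View pics/a6.png

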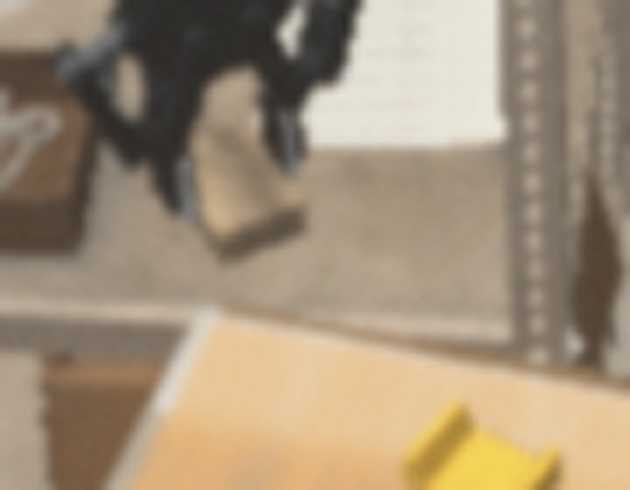

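```bash
python3 -m crank '[[0,0,0,-32.4,-24.3,-1,25],[0,0,0,-32.4,-24.3,-1,25],[0,0,0,-32.4,-24.3,-1,25],[0,0,0,-32.4,-24.3,-1,25],[0,0,0,-32.4,-24.3,-1,25],[0,0,0,-32.4,-24.3,-1,25],[0,0,0,-32.4,-24.3,-1,25],[0,0,0,-32.4,-24.3,-1,25],[0,0,0,-32.4,-24.3,-1,25],[0,0,0,-32.4,-24.3,-1,25],[0,0,0,-32.4,-24.3,0,25],[0,0,0,-32.4,-24.3,0,25]]'
python3 -m crank '[[0,0,0,-32.4,-24.3,0,25],[0,0,0,-32.4,-24.3,0,25],[0,0,-0.14,0,0,0,25],[0,0,-0.14,0,0,0,25],[0,0,-0.14,0,0,0,25],[0,0,-0.14,0,0,0,25],[0,0,-0.14,0,0,0,25],[0,0,-0.067,0,0,0,25],[0,0,0,0,0,0,25]]'
python3 -c "
from go import *
plan(.5265,-.3205,.14,-.143+np.pi/2)"
```

```text
time_s: 15.25
eef_pos: [0.5219, -0.2422, 0.1932]
tcp_rot: [-1.38, -2.821, 0.0]
ft_force: [0.2, -0.4, -0.4]
width: 0.0392
time_s: 16.15
eef_pos: [0.5236, -0.3214, 0.1931]
tcp_rot: [-0.222, -3.132, -0.001]
ft_force: [-0.0, 0.1, -0.0]
width: 0.0395
worldyaw -0.001 -> tool z turn 0.001  q6 after ~ -0.40
worldyaw 3.140 -> tool z turn -3.140  q6 after ~ -3.55
t 16.15 pos [ 0.5236 -0.3214  0.1931] yaw 1.429 tilt [-0.0014  0.0009] F [-0.   0.1 -0. ] w 0.0395 q [-0.55  0.49  0.08  1.16  0.   -0.41]
shift tool now mm [-2.9  1.3 53.1]
shift after turn mm [-2.9  1.3 53.1]
```

```bash
python3 -m crank '[[0,0,0,-1.5,0.6,25,25],[0,0,0,-1.4,0.7,28,25],[0,0,0,0,0,0,25],[0,0,0,0,0,0,25]]'
python3 -c "
from go import *
from ov import *
snap('side','s7')
o,R=cur(); plan(.5265,-.3205,.115,-.143+np.pi/2)
x,y,z=o['eef_pos']
ov('s7',[('small',(x,y,1.428),z-.080+.003),('large',(.5265,-.3205,1.426),.011)],(205,115,265,170),10,'o11')"
```

```text
time_s: 16.55
eef_pos: [0.5266, -0.3206, 0.1411]
tcp_rot: [-0.226, -3.132, -0.001]
ft_force: [0.5, 0.7, 1.0]
width: 0.0391
worldyaw 0.001 -> tool z turn -0.001  q6 after ~ -0.40
worldyaw -3.141 -> tool z turn 3.141  q6 after ~ 2.74
t 16.6 pos [ 0.5272 -0.3209  0.1421] yaw 1.427 tilt [ 0.0004 -0.0002] F [-0.1 -0.1  0.1] w 0.0392 q [-0.55  0.52  0.    1.05 -0.   -0.4 ]
shift tool now mm [ 0.7  0.3 27.1]
shift after turn mm [ 0.7  0.3 27.1]
```

View pics/o11.png

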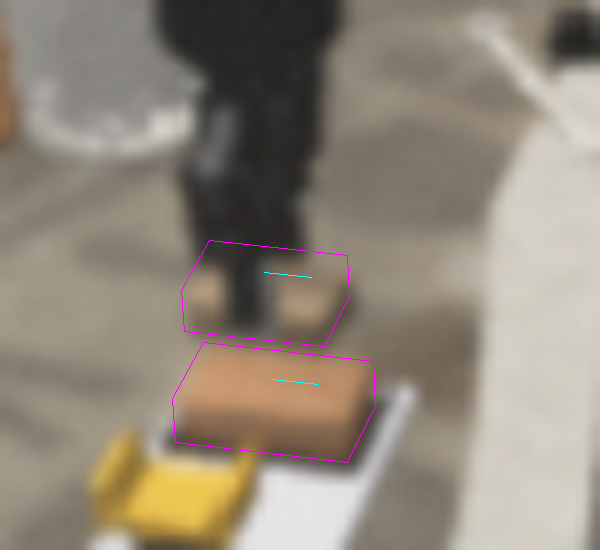

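```bash
python3 -m crank '[[0,0,0,0.7,0.3,17,25],[0,0,0,0,0,10,25],[0,0,0,0,0,2,25],[0,0,0,0,0,0,25],[0,0,0,0,0,0,25]]'
```

```text
time_s: 17.1
eef_pos: [0.5266, -0.3206, 0.113]
tcp_rot: [0.225, 3.133, -0.001]
ft_force: [-1.1, -0.3, 4.7]
width: 0.0391
```

```bash
python3 -m crank '[[0,0,0,0,0,0,25],[0,0,0,0,0,0,25]]';python3 -m crank '[[0,0,0,0,0,0.5,25],[0,0,0,0,0,0,25]]'
```

```text
time_s: 17.3
eef_pos: [0.5266, -0.3205, 0.113]
tcp_rot: [0.224, 3.133, -0.001]
ft_force: [-0.8, 0.2, 6.9]
width: 0.0394
time_s: 17.5
eef_pos: [0.5266, -0.3206, 0.1129]
tcp_rot: [0.224, 3.133, -0.001]
ft_force: [-3.4, 1.9, 13.7]
width: 0.0392
```

```bash
python3 -m crank '[[0,0,0,0,0,-0.5,40],[0,0,0,0,0,0,62],[0,0,0,0,0,0,62],[0,0,0,0,0,0,62]]'
python3 -m crank '[[0,0,0,0,0,-20,62],[0,0,0,0,0,-40,70],[0,0,0,0,0,-40,85],[0,0,0,0,0,0,85]]'
python3 -c "
from go import *
from ov import *
snap('side','s8')
plan(.408,.3005,.2,-.43)
ov('s8',[('small',(.5265,-.3205,1.428),.033),('large',(.5265,-.3205,1.426),.011)],(205,115,265,170),10,'o12')"
```

```text
time_s: 17.9
eef_pos: [0.5263, -0.3204, 0.1121]
tcp_rot: [-0.224, -3.133, -0.0]
ft_force: [-0.3, -0.6, -0.3]
width: 0.062
time_s: 18.3
eef_pos: [0.5281, -0.3214, 0.2176]
tcp_rot: [0.224, 3.127, -0.005]
ft_force: [0.8, -0.8, -0.1]
width: 0.0846
worldyaw 1.284 -> tool z turn -1.284  q6 after ~ -0.51
worldyaw -1.858 -> tool z turn 1.858  q6 after ~ 2.64
t 18.35 pos [ 0.5274 -0.321   0.2148] yaw 1.428 tilt [ 0.004  -0.0024] F [-0.6  0.2 -0.5] w 0.0852 q [-0.55  0.48  0.12  1.2   0.   -0.4 ]
shift tool now mm [206.7 598.2  12.8]
shift after turn mm [-515.2  367.7   12.8]
```

View pics/o12.png

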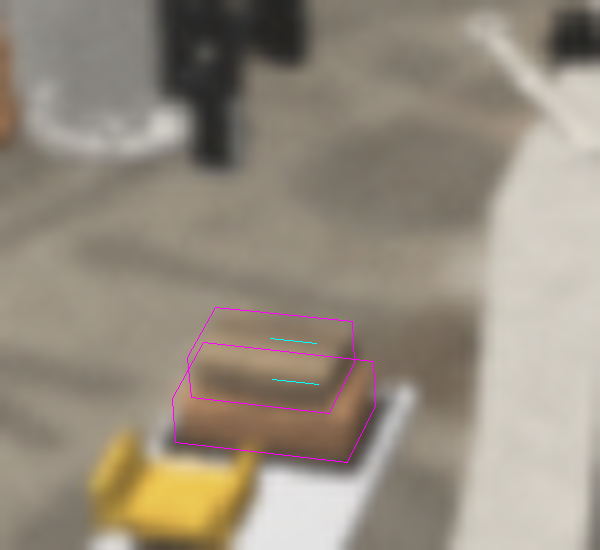

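```bash
python3 -m crank '[[0,0,0,12.9,37.4,0,85],[0,0,0,12.9,37.4,0,85],[0,0,0,12.9,37.4,0,85],[0,0,0,12.9,37.4,0,85],[0,0,0,12.9,37.4,0,85],[0,0,0,12.9,37.4,0,85],[0,0,0,12.9,37.4,0,85],[0,0,0,12.9,37.4,0,85],[0,0,0,12.9,37.4,0,85],[0,0,0,12.9,37.4,2,85],[0,0,0,12.9,37.4,5,85],[0,0,0,12.9,37.4,5,85]]'
python3 -m crank '[[0,0,0,12.9,37.4,0,85],[0,0,0,12.9,37.4,0,85],[0,0,0,12.9,37.4,0,85],[0,0,0,12.9,37.4,0,85],[0,0,-0.14,0,0,0,85],[0,0,-0.14,0,0,0,85],[0,0,-0.14,0,0,0,85],[0,0,-0.14,0,0,0,85],[0,0,-0.14,0,0,0,85],[0,0,-0.14,0,0,0,85],[0,0,-0.14,0,0,0,85],[0,0,-0.14,0,0,0,85]]'
python3 -m crank '[[0,0,-0.14,0,0,0,85],[0,0,-0.024,0,0,0,85],[0,0,0,0,0,0,85]]'
python3 -c "
from go import *
plan(.408,.3005,.12,-.43)
from ov import *
snap('top','t9')
ov('t9',[('small',(.5265,-.3205,1.428),.033),('large',(.5265,-.3205,1.426),.011)],(310,140,370,185),10,'o13')"
```

```text
time_s: 19.55
eef_pos: [0.436, 0.1473, 0.1992]
tcp_rot: [-0.224, -3.133, 0.001]
ft_force: [0.2, -0.0, 0.3]
width: 0.0849
time_s: 20.75
eef_pos: [0.4068, 0.301, 0.1991]
tcp_rot: [1.482, -2.768, 0.0]
ft_force: [0.0, -0.6, -0.9]
width: 0.0853
time_s: 21.05
eef_pos: [0.4069, 0.3011, 0.1995]
tcp_rot: [1.693, -2.645, 0.0]
ft_force: [-0.3, 0.3, 0.4]
width: 0.0852
worldyaw 0.002 -> tool z turn -0.002  q6 after ~ -0.51
worldyaw -3.139 -> tool z turn 3.139  q6 after ~ 2.64
t 21.05 pos [0.4069 0.3011 0.1995] yaw 2.709 tilt [-0.0009 -0.0007] F [-0.3  0.3  0.4] w 0.0852 q [ 0.64  0.27 -0.23  1.07 -0.   -0.5 ]
shift tool now mm [ 0.  -1.3 79.5]
shift after turn mm [ 0.  -1.3 79.5]
```

View pics/o13.png

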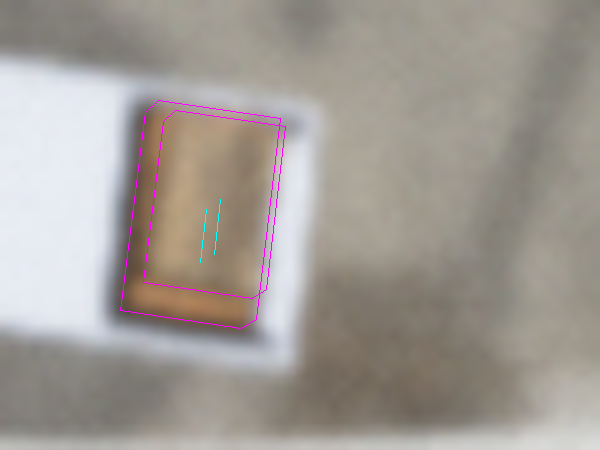

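```bash
python3 -m crank '[[0,0,0,0,-1.3,30,85],[0,0,0,0,0,35,85],[0,0,0,0,0,30,85],[0,0,0,0,0,18,85],[0,0,0,0,0,8,85],[0,0,0,0,0,0,85]]'
python3 -c "
from go import *
plan(.408,.3005,.079,-.43)
from ov import *
snap('side','s10')
p=cv2.imread('pics/s10.png')[225:295,195:285]; cv2.imwrite('pics/a10.png',cv2.resize(p,None,fx=7,fy=7,interpolation=2))"
```

```text
time_s: 21.7
eef_pos: [0.408, 0.3005, 0.0785]
tcp_rot: [1.694, -2.644, 0.0]
ft_force: [-0.3, -0.0, 0.3]
width: 0.0849
worldyaw 0.001 -> tool z turn -0.001  q6 after ~ -0.51
worldyaw -3.140 -> tool z turn 3.140  q6 after ~ 2.64
t 21.7 pos [0.408  0.3005 0.0785] yaw 2.71 tilt [-0.0012 -0.0009] F [-0.3 -0.   0.3] w 0.0849 q [ 0.63  0.39 -0.4   0.78 -0.   -0.5 ]
shift tool now mm [-0.  -0.  -0.5]
shift after turn mm [-0.  -0.  -0.5]
```

View pics/a10.png

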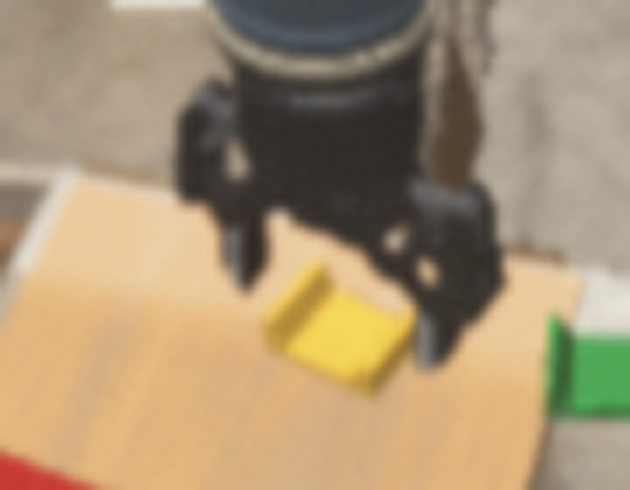

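```bash
python3 -m crank '[[0,0,0,0,0,1,70],[0,0,0,0,0,0,40],[0,0,0,0,0,0,40],[0,0,0,0,0,0,40],[0,0,0,0,0,0,40],[0,0,0,0,0,0,40]]' 50
python3 -c "
from go import *
print(cur()[0]['eef_pos'])"
python3 -m crank '[[0,0,0,0,0,-5,40],[0,0,0,0,0,-20,40],[0,0,0,0,0,-40,40],[0,0,0,0,0,-45,40],[0,0,0,0,0,-30,40],[0,0,0,0,0,0,40]]' 
python3 -c "
from go import *
plan(.5265,-.3205,.22,-.143)
from ov import *
snap('side','s11')
p=cv2.imread('pics/s11.png')[205:275,195:285]; cv2.imwrite('pics/a11.png',cv2.resize(p,None,fx=7,fy=7,interpolation=2))"
```

```text
time_s: 22.35
eef_pos: [0.4089, 0.3012, 0.0794]
tcp_rot: [-1.695, 2.643, 0.0]
ft_force: [-2.7, -2.5, 11.1]
width: 0.0546
[0.40891583 0.30115084 0.07944595]
time_s: 22.95
eef_pos: [0.4098, 0.3018, 0.2228]
tcp_rot: [-1.693, 2.638, 0.001]
ft_force: [-0.2, 0.8, -2.7]
width: 0.0546
worldyaw 0.287 -> tool z turn -0.287  q6 after ~ -1.97
worldyaw -2.855 -> tool z turn 2.855  q6 after ~ 1.17
t 22.95 pos [0.4098 0.3018 0.2228] yaw 2.712 tilt [0.0056 0.0041] F [-0.2  0.8 -2.7] w 0.0546 q [ 0.63  0.26 -0.19  1.12 -0.   -0.51]
shift tool now mm [ 517.2 -365.3    0.9]
shift after turn mm [ 599.4 -204.1    0.9]
```

View pics/a11.png

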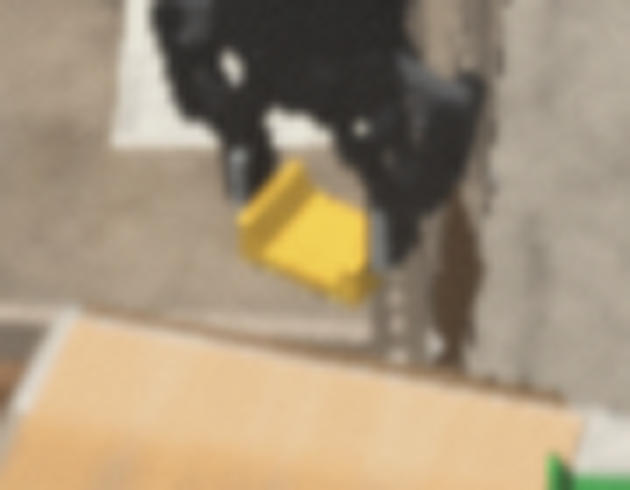

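```bash
python3 -m crank '[[0,0,0,32.3,-22.8,0,40],[0,0,0,32.3,-22.8,0,40],[0,0,0,32.3,-22.8,0,40],[0,0,0,32.3,-22.8,0,40],[0,0,0,32.3,-22.8,0,40],[0,0,0,32.3,-22.8,0,40],[0,0,0,32.3,-22.8,0,40],[0,0,0,32.3,-22.8,0,40],[0,0,0,32.3,-22.8,0,40],[0,0,0,32.3,-22.8,0,40],[0,0,0,32.3,-22.8,0,40],[0,0,0,32.3,-22.8,0,40]]'
python3 -m crank '[[0,0,0,32.3,-22.8,0,40],[0,0,0,32.3,-22.8,0,40],[0,0,0,32.3,-22.8,0,40],[0,0,0,32.3,-22.8,0,40],[0,0,-0.14,0,0,0,40],[0,0,-0.147,0,0,0,40],[0,0,0,0,0,10,40],[0,0,0,0,0,30,40],[0,0,0,0,0,0,40],[0,0,0,0,0,0,40]]'
python3 -c "
from go import *
from ov import *
snap('side','s12'); snap('top','t12')
plan(.5265,-.3205,.134,-.143)
x,y,z=cur()[0]['eef_pos']
I=[('saddle',(x,y,-.143),z-.079),('small',(.5265,-.3205,1.428),.033)]
ov('s12',I,(205,100,265,165),9,'o14')"
```

```text
time_s: 24.2
eef_pos: [0.4951, -0.1671, 0.217]
tcp_rot: [1.696, -2.643, -0.002]
ft_force: [1.9, 0.9, -0.6]
width: 0.0547
time_s: 25.2
eef_pos: [0.5242, -0.3204, 0.1775]
tcp_rot: [2.054, -2.376, -0.003]
ft_force: [0.6, -0.3, -0.2]
width: 0.0545
worldyaw 0.001 -> tool z turn -0.001  q6 after ~ -1.97
worldyaw -3.141 -> tool z turn 3.141  q6 after ~ 1.17
t 25.3 pos [ 0.5251 -0.321   0.1791] yaw 2.998 tilt [ 0.0007 -0.0004] F [-0.5  1.3 -1.8] w 0.0548 q [-0.55  0.5   0.05  1.13 -0.   -1.98]
shift tool now mm [-0.7 -1.3 45.1]
shift after turn mm [-0.7 -1.3 45.1]
```

View pics/o14.png

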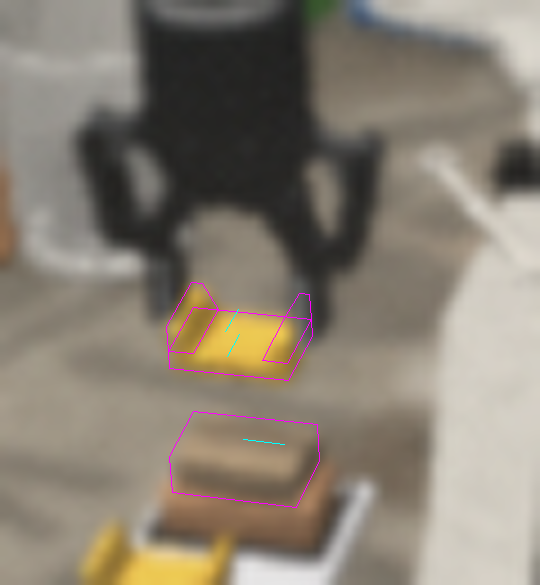

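```bash
python3 -m crank '[[0,0,0,-0.7,-1.6,20,40],[0,0,0,0,0,15,40],[0,0,0,0,0,8,40],[0,0,0,0,0,2,40],[0,0,0,0,0,0,40],[0,0,0,0,0,0,40]]'
```

```text
time_s: 25.9
eef_pos: [0.5269, -0.3208, 0.1342]
tcp_rot: [-2.057, 2.374, -0.002]
ft_force: [-0.6, 0.1, -0.5]
width: 0.0547
```

```bash
python3 -m crank '[[0,0,0,0,0,1,40],[0,0,0,0,0,0,40],[0,0,0,0,0,0,40]]'; python3 -m crank '[[0,0,0,0,0,0.8,40],[0,0,0,0,0,0,40],[0,0,0,0,0,0,40]]'
```

```text
time_s: 26.2
eef_pos: [0.5267, -0.3207, 0.1326]
tcp_rot: [-2.057, 2.374, -0.001]
ft_force: [-0.1, 0.2, 1.7]
width: 0.0548
time_s: 26.5
eef_pos: [0.5266, -0.3207, 0.1325]
tcp_rot: [-2.057, 2.374, -0.002]
ft_force: [-3.3, 1.9, 12.4]
width: 0.0546
```

Contact, so I release.

```bash
python3 -m crank '[[0,0,0,0,0,-0.6,40],[0,0,0,0,0,0,60],[0,0,0,0,0,0,76],[0,0,0,0,0,0,76],[0,0,0,0,0,0,76]]'
python3 -m crank '[[0,0,0,0,0,-10,76],[0,0,0,0,0,-40,76],[0,0,0,0,0,-40,85],[0,0,0,0,0,0,85]]'
python3 -c "
from go import *
from ov import *
snap('side','s13')
plan(.4928,.4155,.2,1.213)
I=[('saddle',(.5265,-.3205,-.143),.053),('small',(.5265,-.3205,1.428),.033)]
ov('s13',I,(205,110,265,170),9,'o15')"
```

```text
time_s: 27.0
eef_pos: [0.5264, -0.3205, 0.1319]
tcp_rot: [2.058, -2.374, -0.0]
ft_force: [0.8, 0.8, 0.1]
width: 0.0759
time_s: 27.4
eef_pos: [0.5282, -0.3216, 0.2283]
tcp_rot: [-2.056, 2.372, -0.012]
ft_force: [1.2, -0.2, 0.2]
width: 0.085
worldyaw 1.356 -> tool z turn -1.356  q6 after ~ -2.08
worldyaw -1.786 -> tool z turn 1.786  q6 after ~ 1.06
t 27.45 pos [ 0.5276 -0.3212  0.2256] yaw 2.999 tilt [ 0.0046 -0.0028] F [ 0.7  0.1 -0.7] w 0.0851 q [-0.55  0.48  0.14  1.23  0.   -1.98]
shift tool now mm [-724.4  139.3   23.4]
shift after turn mm [-290.7 -677.9   23.4]
```

View pics/o15.png

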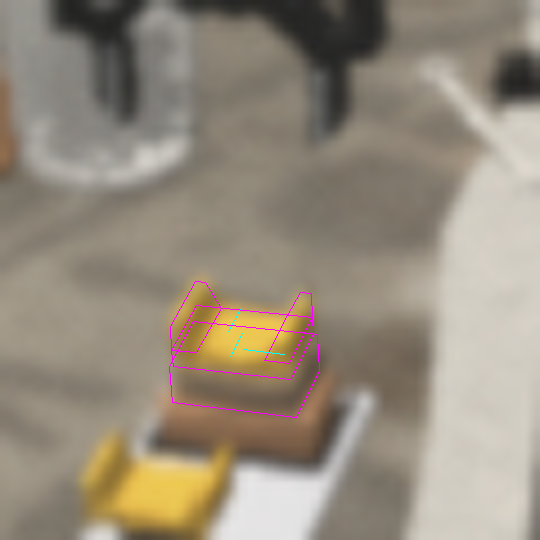

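```bash
python3 -m crank '[[0,0,0,-38.1,7.3,0,85],[0,0,0,-38.1,7.3,0,85],[0,0,0,-38.1,7.3,0,85],[0,0,0,-38.1,7.3,0,85],[0,0,0,-38.1,7.3,0,85],[0,0,0,-38.1,7.3,0,85],[0,0,0,-38.1,7.3,0,85],[0,0,0,-38.1,7.3,0,85],[0,0,0,-38.1,7.3,0,85],[0,0,0,-38.1,7.3,2,85],[0,0,0,-38.1,7.3,2,85],[0,0,0,-38.1,7.3,2,85]]'
python3 -m crank '[[0,0,0,-38.1,7.3,2,85],[0,0,0,-38.1,7.3,2,85],[0,0,0,-38.1,7.3,2,85],[0,0,0,-38.1,7.3,2,85],[0,0,0,-38.1,7.3,2,85],[0,0,0,-38.1,7.3,2,85],[0,0,0,-38.1,7.3,2,85],[0,0,-0.14,0,0,0,85],[0,0,-0.14,0,0,0,85],[0,0,-0.14,0,0,0,85],[0,0,-0.14,0,0,0,85],[0,0,-0.14,0,0,0,85]]'
python3 -m crank '[[0,0,-0.14,0,0,0,85],[0,0,-0.14,0,0,0,85],[0,0,-0.14,0,0,0,85],[0,0,-0.14,0,0,0,85],[0,0,-0.096,0,0,0,85],[0,0,0,0,0,0,85]]'
python3 - <<'E'
from go import *
from ov import *
snap('top','t14')
plan(.4928,.4155,.14,1.213)
pt,_,ct=load('t14'); ps,_,cs=load('s13')
for n,rt,rs,x0 in(('stand',(286,144,308,168),(212,155,232,172),(.545,-.192,-.143,.053)),('saddle',(318,144,345,176),(220,137,242,154),(.5265,-.3205,-.143,.053))):
    mt=mask(pt,n,rt); ms=mask(ps,n,rs,'side'); print(n,mt.sum(),ms.sum())
    for V in([(ct,mt,rt)],[(cs,ms,rs)],[(ct,mt,rt),(cs,ms,rs)]):
        r=fit(V,SAD,x0,x0[3] if len(V)<2 else None); print(r.x.round(4),round(r.fun,1))
I=[('saddle',(.5265,-.3205,-.143),.053),('saddle',(.545,-.192,-.143),.053)]
ov('t14',I,(280,140,350,185),10,'o16')
E
```

```text
time_s: 28.65
eef_pos: [0.5041, 0.146, 0.2157]
tcp_rot: [2.057, -2.374, -0.0]
ft_force: [0.8, -0.1, -0.5]
width: 0.0847
time_s: 29.85
eef_pos: [0.4917, 0.4156, 0.2015]
tcp_rot: [2.75, -1.516, -0.001]
ft_force: [0.8, 0.4, -0.8]
width: 0.085
time_s: 30.45
eef_pos: [0.4918, 0.4155, 0.2015]
tcp_rot: [3.091, -0.556, -0.001]
ft_force: [-0.1, -0.6, -0.8]
width: 0.0853
worldyaw 0.002 -> tool z turn -0.002  q6 after ~ -2.08
worldyaw -3.140 -> tool z turn 3.140  q6 after ~ 1.06
t 30.5 pos [0.4918 0.4156 0.2016] yaw -1.93 tilt [-0.0007 -0.0005] F [-0.2  0.3 -0.2] w 0.0854 q [ 0.7   0.55  0.19  1.22  0.   -2.08]
shift tool now mm [ 0.9 -0.3 61.6]
shift after turn mm [ 0.9 -0.3 61.6]
stand 135 97
[ 0.5444 -0.1913 -0.3258] 63.5
[ 0.5453 -0.1938  0.0588] 38.6
[ 0.5445 -0.1934 -0.0124  0.0502] 103.2
saddle 143 90
[ 0.5247 -0.3206  0.0751] 59.8
[ 0.5262 -0.3248  0.0589] 22.8
[ 0.525  -0.3197  0.0624  0.0563] 84.5
```

View pics/o16.png

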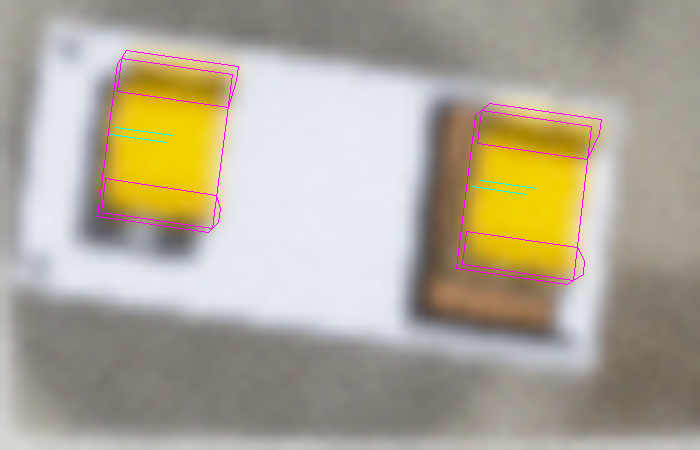

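```bash
python3 -m crank '[[0,0,0,0.9,0,30,85],[0,0,0,0,0,30,85],[0,0,0,0,0,30,85],[0,0,0,0,0,20,85],[0,0,0,0,0,8,85],[0,0,0,0,0,0,85]]'
python3 -c "
from go import *
plan(.4928,.4155,.084,1.213)
from ov import *
snap('side','s15')
p=cv2.imread('pics/s15.png')[245:330,165:270]; cv2.imwrite('pics/a15.png',cv2.resize(p,None,fx=6,fy=6,interpolation=2))"
```

```text
time_s: 31.1
eef_pos: [0.4925, 0.415, 0.0832]
tcp_rot: [3.09, -0.561, -0.002]
ft_force: [0.1, -0.0, 0.7]
width: 0.0851
worldyaw 0.001 -> tool z turn -0.001  q6 after ~ -2.08
worldyaw -3.140 -> tool z turn 3.140  q6 after ~ 1.06
t 31.1 pos [0.4925 0.415  0.0832] yaw -1.93 tilt [-0.0014 -0.0012] F [ 0.1 -0.   0.7] w 0.0851 q [ 0.7   0.63  0.01  0.96 -0.   -2.08]
shift tool now mm [ 0.1 -0.6 -0.8]
shift after turn mm [ 0.1 -0.6 -0.8]
```

View pics/a15.png

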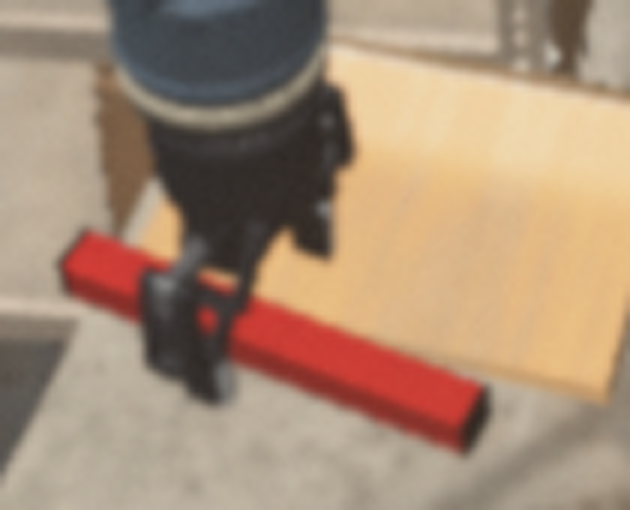

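```bash
python3 -m crank '[[0,0,0,0,0,0,60],[0,0,0,0,0,0,30],[0,0,0,0,0,0,10],[0,0,0,0,0,0,10],[0,0,0,0,0,0,10],[0,0,0,0,0,0,10],[0,0,0,0,0,0,10],[0,0,0,0,0,0,10]]' 70
python3 -c "
from go import *
print(cur()[0]['eef_pos'])"
python3 -m crank '[[0,0,0,0,0,-5,10],[0,0,0,0,0,-20,10],[0,0,0,0,0,-40,10],[0,0,0,0,0,-45,10],[0,0,0,0,0,-30,10],[0,0,0,0,0,0,10],[0,0,0,0,0,0,10]]' 
python3 -c "
from go import *
plan(.5355,-.256,.22,-.143)
from ov import *
snap('side','s16')
p=cv2.imread('pics/s16.png')[215:300,165:270]; cv2.imwrite('pics/a16.png',cv2.resize(p,None,fx=6,fy=6,interpolation=2))"
```

```text
time_s: 31.95
eef_pos: [0.4932, 0.4156, 0.0847]
tcp_rot: [-3.091, 0.558, -0.001]
ft_force: [-1.4, -0.6, 7.0]
width: 0.0234
[0.49316815 0.41561547 0.0846736 ]
time_s: 32.65
eef_pos: [0.493, 0.4155, 0.2242]
tcp_rot: [-3.091, 0.558, -0.001]
ft_force: [-0.5, 1.0, -1.3]
width: 0.0229
worldyaw -1.356 -> tool z turn 1.356  q6 after ~ -1.87
worldyaw 1.785 -> tool z turn -1.785  q6 after ~ -5.02
t 32.65 pos [0.493  0.4155 0.2242] yaw -1.928 tilt [0.0006 0.0005] F [-0.5  1.  -1.3] w 0.0229 q [ 0.7   0.54  0.24  1.27 -0.   -2.08]
shift tool now mm [274.7 614.2   3.9]
shift after turn mm [ 658.6 -137.8    3.9]
```

View pics/a16.png

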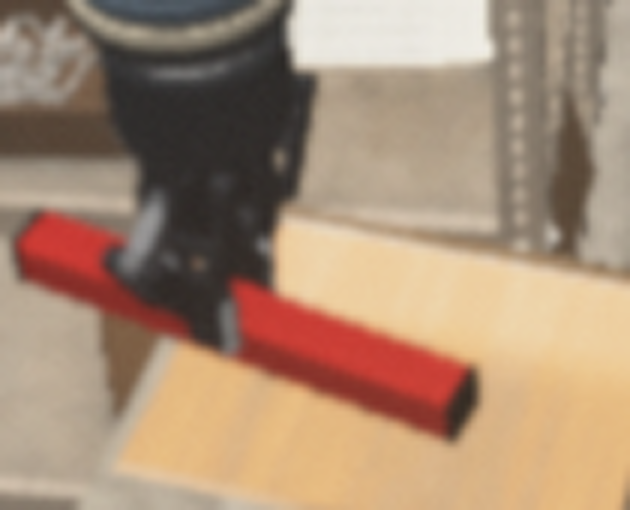

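```bash
python3 -m crank '[[0,0,0,16.2,36.1,0,10],[0,0,0,16.2,36.1,0,10],[0,0,0,16.2,36.1,0,10],[0,0,0,16.2,36.1,0,10],[0,0,0,16.2,36.1,0,10],[0,0,0,16.2,36.1,0,10],[0,0,0,16.2,36.1,0,10],[0,0,0,16.2,36.1,0,10],[0,0,0,16.2,36.1,0,10],[0,0,0,16.2,36.1,0,10],[0,0,0,16.2,36.1,0,10],[0,0,0,16.2,36.1,0,10]]'
python3 -m crank '[[0,0,0,16.2,36.1,0,10],[0,0,0,16.2,36.1,0,10],[0,0,0,16.2,36.1,0,10],[0,0,0,16.2,36.1,0,10],[0,0,0,16.2,36.1,0,10],[0,0,0.14,0,0,0,10],[0,0,0.14,0,0,0,10],[0,0,0.14,0,0,0,10],[0,0,0.14,0,0,0,10],[0,0,0.14,0,0,0,10],[0,0,0.14,0,0,0,10],[0,0,0.14,0,0,0,10]]'
python3 -m crank '[[0,0,0.14,0,0,0,10],[0,0,0.14,0,0,0,10],[0,0,0.096,0,0,0,10],[0,0,0,0,0,20,10],[0,0,0,0,0,20,10],[0,0,0,0,0,0,10],[0,0,0,0,0,0,10]]'
python3 -c "
from go import *
from ov import *
snap('side','s17')
plan(.5355,-.256,.146,-.143)
x,y,z=cur()[0]['eef_pos']
I=[('tube',(x,y,-.143),z-.0845),('saddle',(.5265,-.3205,-.143),.053),('saddle',(.545,-.192,-.143),.053)]
ov('s17',I,(195,100,265,190),7,'o17')"
```

```text
time_s: 33.9
eef_pos: [0.5225, -0.06, 0.2225]
tcp_rot: [3.091, -0.558, -0.004]
ft_force: [0.7, 0.1, -2.6]
width: 0.023
time_s: 35.1
eef_pos: [0.5444, -0.2324, 0.2224]
tcp_rot: [2.405, -1.99, 0.004]
ft_force: [-0.3, -1.2, -2.1]
width: 0.0232
time_s: 35.8
eef_pos: [0.5443, -0.2332, 0.1835]
tcp_rot: [1.999, -2.399, 0.011]
ft_force: [0.2, 0.4, -0.9]
width: 0.0232
worldyaw 0.039 -> tool z turn -0.039  q6 after ~ -1.87
worldyaw -3.103 -> tool z turn 3.103  q6 after ~ 1.28
t 35.85 pos [ 0.5448 -0.2334  0.1843] yaw 2.96 tilt [-0.0084 -0.0179] F [-0.2 -0.6 -1.8] w 0.0234 q [-0.4   0.45 -0.01  1.11 -0.02 -1.79]
shift tool now mm [23.2  4.8 38.8]
shift after turn mm [22.9  5.7 38.8]
```

View pics/o17.png

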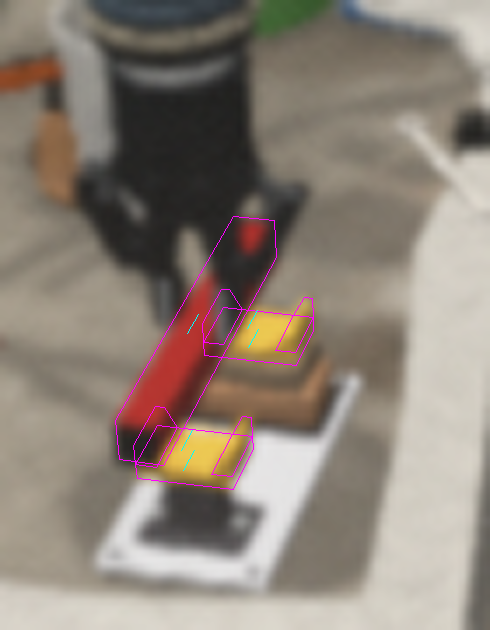

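```bash
cat >> go.py <<'E'
def lvl(jaw=-.143):
    o,R=cur(); a=np.arctan2(R[1,1],R[0,1]); d=(jaw-a+np.pi/2)%np.pi-np.pi/2; b=a+d
    y=np.array([np.cos(b),np.sin(b),0]); z=np.array([0,0,-1.]); T=np.c_[np.cross(y,z),y,z]
    print('turn',Ro.from_matrix(R.T@T).as_rotvec().round(4))
E
python3 -m crank '[[0,0,0,0,0,0,10],[0,0,0,0,0,0,10]]'
python3 -c "
from go import *
plan(.5355,-.256,.183,-.143); lvl()"
```

```text
time_s: 36.05
eef_pos: [0.5452, -0.2336, 0.1849]
tcp_rot: [2.0, -2.401, 0.015]
ft_force: [-1.2, -0.7, -1.8]
width: 0.0231
worldyaw 0.039 -> tool z turn -0.039  q6 after ~ -1.87
worldyaw -3.103 -> tool z turn 3.103  q6 after ~ 1.28
t 36.05 pos [ 0.5452 -0.2336  0.1849] yaw 2.96 tilt [-0.0069 -0.0186] F [-1.2 -0.7 -1.8] w 0.0231 q [-0.4   0.45 -0.01  1.11 -0.02 -1.79]
shift tool now mm [23.7  5.4  2.4]
shift after turn mm [23.5  6.4  2.4]
turn [ 0.0038 -0.0194 -0.0386]
```

```bash
python3 -m crank '[[0.004,-0.0194,-0.039,0,0,0,10],[0,0,0,8,2,0,10],[0,0,0,8,2,0,10],[0,0,0,7.5,2.4,0,10],[0,0,0,0,0,0,10],[0,0,0,0,0,0,10],[0,0,0,0,0,0,10]]'
python3 -c "
from go import *
from ov import *
snap('side','s18')
plan(.5355,-.256,.183,-.143); lvl()
x,y,z=cur()[0]['eef_pos']
I=[('tube',(x,y,-.143),z-.0845),('saddle',(.5265,-.3205,-.143),.053),('saddle',(.545,-.192,-.143),.053)]
ov('s18',I,(195,100,265,190),7,'o18')"
```

```text
time_s: 36.75
eef_pos: [0.5352, -0.2557, 0.1842]
tcp_rot: [2.057, -2.374, -0.001]
ft_force: [-0.6, 0.3, -2.3]
width: 0.0233
worldyaw -0.000 -> tool z turn 0.000  q6 after ~ -1.87
worldyaw 3.141 -> tool z turn -3.141  q6 after ~ -5.02
t 36.8 pos [ 0.5353 -0.2556  0.1842] yaw 2.999 tilt [-0.0007  0.0004] F [ 0.3 -0.4 -1.5] w 0.023 q [-0.45  0.45 -0.01  1.11  0.   -1.87]
shift tool now mm [ 0.3 -0.3  1.2]
shift after turn mm [ 0.3 -0.3  1.2]
turn [0.0007 0.0003 0.0005]
```

View pics/o18.png

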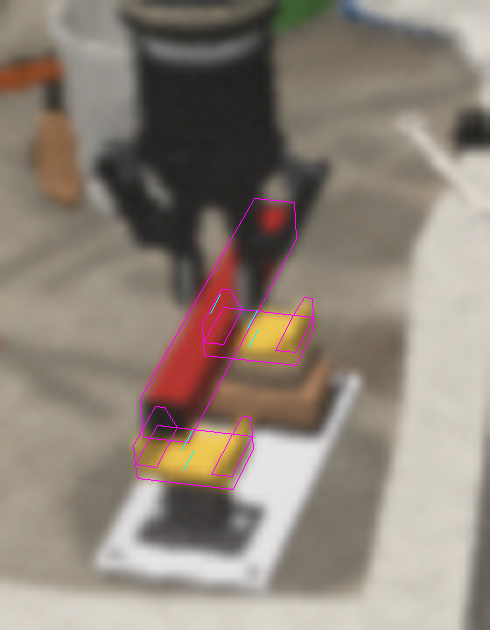

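```bash
python3 -m crank '[[0,0,0,0.3,-0.3,12,10],[0,0,0,0,0,12,10],[0,0,0,0,0,8,10],[0,0,0,0,0,0,10],[0,0,0,0,0,0,10]]'
python3 -m crank '[[0,0,0,0,0,2.5,10],[0,0,0,0,0,0,10],[0,0,0,0,0,0,10]]'
python3 -c "
from go import *
from ov import *
snap('side','s19')
plan(.5355,-.256,.1465,-.143); lvl()
x,y,z=cur()[0]['eef_pos']
I=[('tube',(x,y,-.143),z-.0845)]
ov('s19',I,(195,100,265,190),7,'o19')"
```

```text
time_s: 37.3
eef_pos: [0.5353, -0.2561, 0.1519]
tcp_rot: [2.057, -2.374, -0.002]
ft_force: [0.6, 0.4, -1.1]
width: 0.0228
time_s: 37.6
eef_pos: [0.5355, -0.2562, 0.1499]
tcp_rot: [2.057, -2.374, -0.001]
ft_force: [-0.1, -0.7, -2.0]
width: 0.0234
worldyaw -0.000 -> tool z turn 0.000  q6 after ~ -1.87
worldyaw 3.141 -> tool z turn -3.141  q6 after ~ -5.02
t 37.65 pos [ 0.5355 -0.2562  0.1499] yaw 2.999 tilt [-0.0004  0.0002] F [-0.6 -1.1 -0.9] w 0.0231 q [-0.45  0.47 -0.06  1.04 -0.   -1.87]
shift tool now mm [-0.2  0.   3.4]
shift after turn mm [-0.2  0.   3.4]
turn [0.0004 0.0001 0.0003]
```

View pics/o19.png

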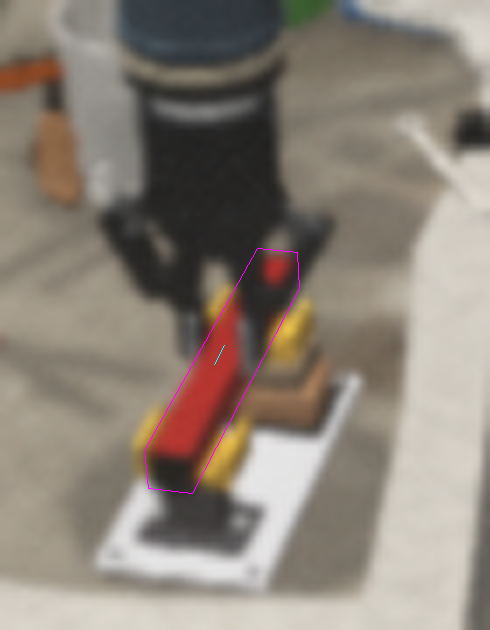

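Tube end at crop (172,470) sits between the stand's cheeks at (148,440) and (235,450). I continue down to contact.

```bash
python3 -m crank '[[0,0,0,0,0,1.5,10],[0,0,0,0,0,0,10],[0,0,0,0,0,0,10]]'
python3 -m crank '[[0,0,0,0,0,1,10],[0,0,0,0,0,0,10],[0,0,0,0,0,0,10]]'
```

```text
time_s: 37.95
eef_pos: [0.5354, -0.2561, 0.1482]
tcp_rot: [2.057, -2.374, -0.001]
ft_force: [-1.0, -0.4, -1.2]
width: 0.0231
time_s: 38.25
eef_pos: [0.5354, -0.2561, 0.1472]
tcp_rot: [2.057, -2.374, -0.001]
ft_force: [-0.7, 1.1, -1.9]
width: 0.0234
```

```bash
python3 -m crank '[[0,0,0,0,0,0.8,10],[0,0,0,0,0,0,10],[0,0,0,0,0,0,10]]'
python3 -m crank '[[0,0,0,0,0,0.6,10],[0,0,0,0,0,0,10],[0,0,0,0,0,0,10]]'
```

```text
time_s: 38.55
eef_pos: [0.5355, -0.2562, 0.1467]
tcp_rot: [2.057, -2.374, -0.001]
ft_force: [-2.9, 1.1, 5.1]
width: 0.0231
time_s: 38.85
eef_pos: [0.5355, -0.2562, 0.1466]
tcp_rot: [2.058, -2.374, -0.0]
ft_force: [-4.0, 3.1, 14.3]
width: 0.0231
```

```bash
python3 -m crank '[[0,0,0,0,0,-0.7,15],[0,0,0,0,0,0,30],[0,0,0,0,0,0,50],[0,0,0,0,0,0,60],[0,0,0,0,0,0,60]]'
python3 -m crank '[[0,0,0,0,0,-20,60],[0,0,0,0,0,-40,60],[0,0,0,0,0,-40,60],[0,0,0,0,0,-40,60],[0,0,0,0,0,0,60]]'
python3 -m crank '[[0,0,0,-30,0,0,60],[0,0,0,-40,0,0,60],[0,0,0,-40,0,0,60],[0,0,0,-40,0,0,60],[0,0,0,-40,0,0,60],[0,0,0,-40,0,0,60],[0,0,0,-40,0,0,60],[0,0,0,-40,0,0,60],[0,0,0,-40,0,0,60],[0,0,0,0,0,0,60]]'
python3 - <<'E'
from go import *
from ov import *
snap('side','s20'); snap('top','t20')
plan(.5355,-.256,.1465,-.143)
I=[('tube',(.5355,-.256,-.143),.062),('small',(.5265,-.3205,1.428),.033),('large',(.5265,-.3205,1.428),.011)]
ov('s20',I,(195,110,265,190),7,'oa'); ov('t20',I,(275,135,355,185),7,'ob')
a,b=cv2.imread('pics/oa.png'),cv2.imread('pics/ob.png'); im=np.zeros((560,1050,3),np.uint8); im[:,:490]=a; im[:350,490:]=b; cv2.imwrite('pics/a20.png',cv2.resize(im,(795,424)))
pt,d,ct=load('t20')
for u in((282,153),(290,154),(300,156),(315,158),(325,160),(335,162),(340,162)): print(u,atdepth(ct,u,d[u[1],u[0]]).round(4))
E
```

```text
time_s: 39.35
eef_pos: [0.5354, -0.2562, 0.1464]
tcp_rot: [2.057, -2.374, -0.001]
ft_force: [-0.2, 0.4, 1.0]
width: 0.0599
time_s: 39.85
eef_pos: [0.5369, -0.2569, 0.292]
tcp_rot: [-2.056, 2.372, -0.01]
ft_force: [0.8, 0.6, -0.2]
width: 0.0603
time_s: 40.85
eef_pos: [0.5854, 0.0944, 0.286]
tcp_rot: [2.062, -2.37, -0.003]
ft_force: [-0.6, -0.8, 0.2]
width: 0.0601
worldyaw -0.002 -> tool z turn 0.002  q6 after ~ -1.87
worldyaw 3.140 -> tool z turn -3.140  q6 after ~ -5.02
t 40.95 pos [0.5852 0.0909 0.2862] yaw 3.001 tilt [-0.0013  0.0001] F [-0.5  0.4  0.3] w 0.0598 q [ 0.15  0.41  0.19  1.35  0.   -1.28]
shift tool now mm [3.504e+02 3.000e-01 1.397e+02]
shift after turn mm [350.4  -0.5 139.7]
(282, 153) [[ 0.5612 -0.1497 -0.0073]]
(290, 154) [[ 0.5395 -0.1669  0.0854]]
(300, 156) [[ 0.5321 -0.2014  0.0875]]
(315, 158) [[ 0.5254 -0.254   0.0864]]
(325, 160) [[ 0.5193 -0.29    0.0816]]
(335, 162) [[ 0.5143 -0.3281  0.0704]]
(340, 162) [[ 0.5128 -0.3435  0.0793]]
```

View pics/a20.png

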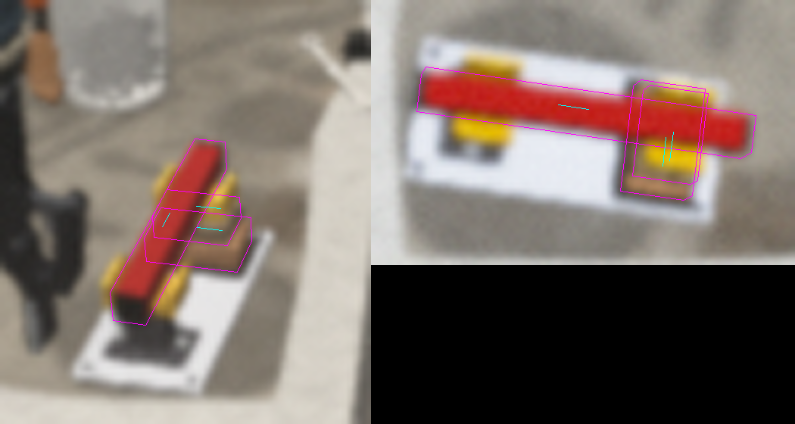

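Run:
```python
from ov import *
p,d,c=load('t20')
for s in np.arange(-.1,.101,.025):
    X=np.array([.5355-np.sin(-.143)*s,-.256+np.cos(.143)*s,.087]); u=np.round(proj(c,X)[0]).astype(int)
    print(round(s,3),u,atdepth(c,u,np.median(d[u[1]-1:u[1]+2,u[0]-1:u[0]+2])).round(4))
rt=(276,138,356,176); rs=(206,128,240,182); ps,_,cs=load('s20')
mt=mask(p,'tube',rt); ms=mask(ps,'tube',rs,'side'); parts=[box(.025,.212,0,.025)]
for V in([(c,mt,rt)],[(cs,ms,rs)],[(c,mt,rt),(cs,ms,rs)]):
    r=fit(V,parts,(.5355,-.256,-.143,.062),.062 if len(V)<2 else None); print(r.x.round(4),round(r.fun,1),mt.sum(),ms.sum())
```

```text
-0.1 [344 159] [[ 0.5224 -0.3562  0.0854]]
-0.075 [337 158] [[ 0.5254 -0.3309  0.0878]]
-0.05 [330 157] [[ 0.5292 -0.3069  0.0858]]
-0.025 [323 156] [[ 0.5327 -0.2823  0.0859]]
-0.0 [316 155] [[ 0.5359 -0.2575  0.0874]]
0.025 [308 154] [[ 0.5391 -0.2293  0.0884]]
0.05 [301 153] [[ 0.5429 -0.2052  0.0866]]
0.075 [294 152] [[ 0.5461 -0.1806  0.0878]]
0.1 [287 151] [[ 0.5495 -0.1562  0.0883]]
[ 0.5353 -0.2556 -0.1199] 141.2 389 217
[ 0.5358 -0.2748 -0.101 ] 74.5 389 217
[ 0.535  -0.2549 -0.1187  0.0647] 225.9 389 217
```

Tube level at 86–88 mm along its length and centred, and the arm is clear. I hand the job in.

```bash
python3 -c "
from h import *
print(ctrl.get_obs()['time_s'],ctrl.get_obs()['qvel'].round(3)); print(ctrl.finish_job())"
```

```text
40.95 [-0.036 -0.011 -0.006  0.    -0.003 -0.008]
the job is handed in; nothing more can be done
None
```

I built the pack on the pad in the order asked: large block, small block, yellow saddle. I then laid the red tube in both troughs, let everything go, backed the arm off and handed the job in at about 41 s. No verdict is reported.

**Last checks:**
- **Tube height:** along its length the depth picture puts its top at 85–88 mm, against 87 mm expected. It touched down within about 0.1 mm of the height I had worked out.
- **Tube position:** the top view and the two views together put its middle at (0.535, -0.255). That is within about 2 mm of the half-way point between stand and pack, and close to the trough's line.
- **Pack:** each piece's outline matched its predicted place in the side and top views to about one pixel, roughly 4 mm.

**Disagreements and faults:**
- The outline fit gave the tube a turn of about -0.12 rad, against -0.143 for the board. The side view alone, partly hidden, put its middle 19 mm further along and turned it to -0.10. Even those values are inside the limits.
- The fits of the saddle and stand in turn were poor: the saddle came out near +0.06 and the stand anywhere from -0.33 to +0.06. I went by the overlays and the known gripper angle instead.
- On the way to the stand, some rows of the tube move fell short and the tool leaned by about 0.02 rad. I corrected this before lowering the tube.

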